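# Lock a reagent bottle into a shaker frame with its hold-down bar

## Robot

A 6-joint arm with a two-finger parallel gripper is mounted at the origin on a cart in front of the work surface, level with it; the furniture and walls round the work are solid. World frame = base frame: x ahead of the robot, y to its left, z up, the work surface at z = 0. Lengths are in m, angles in rad, forces in N, time in s.
With the tool pointing down it reaches from about 0.25 to 0.775 m from the base axis. Payload 4 kg.
Tool frame: the origin (TCP) lies on the centre line of the jaws, within the pads' length; the fingertips stand 19 mm ahead of it and the grasp point (between the pads) is the TCP; x points along the fingers, z is the direction in which the jaws open and shut, and the axes are right-handed (so a half turn about x gives the same grasp; the last joint's range is limited). The gripper opens to 94 mm and grips with 3 to 60 N. Pads are 16 mm wide; open, the fingers measure 119 mm over their backs; the gripper's body (75 mm by 177 mm) begins 78 mm behind the grasp point.
Start: joints at [1, 0.087, 1.371, -0, 1.684, -0.103], TCP at [0.248, 0.491, 0.225] pointing down, gripper open.
Joint ranges: [-3.1, 3.1], [-0.76, 2.03], [0.27, 2.55], [-1.08, 4.22], [0.17, 2.65], [-2.57, 2.57]. Speed limits (rad/s): [2.79, 2.79, 3.14, 3.14, 3.14, 3.14].

## Interface

Orientations are given as [roll, pitch, yaw] about the fixed x, y, z axes, in that order (R = Rz(yaw) Ry(pitch) Rx(roll)).
In Python, from bench import robot, snapshot, camera_params gives the robot as it stands.
- The arm moves only by the tool step_arm, never from a script. Its argument "motion" is text: rows parted by semicolons, each of 7 numbers parted by spaces: the opening in per cent of the stroke, from 0 (shut) to 100 (fully open), then the shift along the tool's x, y, z in cm, then the turn, a rotation vector about the tool's x, y, z in rad. A call has 1 to 20 rows; each row shifts and turns the commanded pose from where the row before left it, along the tool's axes as they then stand; what a row does not reach is not made up. A row lasts 1/12 s, in which the tool goes at most 41.7 mm and 7.16 degrees, less where a joint would pass 70% of its speed; a pose out of reach is approached as far as the arm can. A call with a gripper value outside its range is refused whole. The fingers move at their own pace and stop on an object; the grip force is fixed at half the most. Time passes only in rows, so rows that do not move let the fingers close. It gives the time, the measured TCP pose, the force and the opening at its end, in the units of the state.
- robot.get_obs(): the state, without advancing time (a new reading comes with each control period).
- snapshot(name): name is "scene" or "side" or "wrist"; returns the picture (400x640x3 uint8, red, green, blue); there is no depth.
- camera_params(name): a dict with "fx", "fy", "cx", "cy" (pixels), "R" (3x3) and "t" (3): a world point X has camera coordinates R X + t. Camera axes: x right, y down, z forward; pixel columns grow to the right and rows downward; lengths in m; the calibration is good to about 2 mm. A picture is of the moment at which its call begins: read the wrist's pose just before it. camera_params takes no time and is no camera call; for the wrist camera it gives the pose at the moment of the call.
- robot.close_job(): hands the job in, once; it reports no verdict.
The state is a dict: "time": time; "joint_positions": joint angles; "qvel": joint speeds; "joint_torque": joint torques, N m; "tool_pos": TCP position; "ee_rot": TCP orientation; "wrist_force": force on the tool from outside, world axes, zero at the start; "wrist_torque": the same for the moment, N m; "width": finger opening in m.
Only numpy, scipy, OpenCV 4.12 (cv2) and the standard library are available. Lean on these libraries where they do the work, as an engineer would, in place of code of your own. Each camera call takes 0.05 s, during which the arm holds its last target.

## Task

Stand the small reagent bottle upright in the square nest of the metal frame. Then lift the hold-down bar out of its keeper, put it down along the middle of the frame's rail with the nose pointing at (or just started into) the window and let go of it; take it again by its flat grip and slide it through the window, over the bottle's cap and into the holder block, past the side spring plunger, until the grip's shoulder stops against the window plate and the plunger has snapped into the groove. Leave the bar locked there with the bottle still in its nest, and do not disturb the timer, the amber bottle or the petri dish.

Things in the scene. Friction and masses are not known exactly. Their poses are not given: they have to be found in the camera images.
- frame: Bare aluminium hold-down frame fixed to the bench (base 250 x 74 x 8 mm). Origin on the bench under the entry face of its window plate, on the centre line; +x is the way the bar slides in, z up. Along +x: landing rail (x -160 to 0 mm), window plate (0 to 12), open bay with the bottle's nest (12 to 102), holder block (102 to 136).
- window (a point): Axis of the slid-in bar at the window plate's entry face, 92 mm above the bench. Axes as the frame's. The plate is 12 mm thick, 50 wide, top 111 mm above the bench; its opening is 20 mm wide, 83 to 103 mm above the bench.
- rail (a point): Middle of the landing rail's flat top, 84 mm above the bench, 80 mm before the window plate. Axes as the frame's. The rail is 160 mm long, 20 wide, 12 thick, free at its sides, on a post at 100 mm before the plate.
- bore (a point): Mouth of the holder block's through bore, on the bar's axis, 102 mm beyond the window's entry face. Bore 18 mm wide, 83 to 102 mm above the bench; block 34 mm long, 50 wide, top 110 mm above the bench. The plunger, 10 mm beyond the mouth, enters from the -y side, where its housing and knob stick out to 70 mm from the axis. Fully home, the bar's nose is flush with the block's far end.
- nest (a point): Centre of the nest's floor, 8 mm above the bench, 57 mm along the frame's +x. The nest is a square fence 42 x 42 mm inside, 10 mm high, walls 4 mm. Axes as the frame's.
- plunger (a joint): Side spring plunger in the holder block, round nose 10 mm wide, black pull knob. Metres pushed out of the bore: 0 with no bar; 0.004 to 0.006 while the full shaft rides under it; 0.001 to 0.002 in the bar's groove. Spring 2 N at 0 plus 0.5 N per mm; bar and frame slide easily (friction about 0.2), past the plunger with under 10 N.
- bar: Hold-down bar 182 mm long, 0.12 kg: steel shaft 16 mm thick, 136 long, cone nose (last 10 mm, to 6 mm thick), ring groove 112 mm from the shoulder; behind it a flat black grip 46 long x 34 wide x 16 thick. Origin on the underside (8 mm below the axis) at the shoulder between grip and shaft; +x to the nose, z up. Centre of mass on the shaft, 43 mm from the shoulder.
- bar_nose (a point): Tip of the bar's nose, on the axis, 136 mm in front of the shoulder.
- bar_grip (a point): Middle of the bar's flat grip, on the axis, 25 mm behind the shoulder; 34 mm across the bar's y.
- keeper: Grey keeper fixed to the bench, holds the bar at first: plate 200 x 62 x 4 mm, with cheeks and an end wall 28 mm high round the bar's grip (x -98 to -40 mm, 40 mm between the cheeks: no room for fingers). Origin on the bench under its centre; +x as the bar's. The shaft lies free on the plate; lift it straight up.
- bottle_small: White plastic reagent bottle with a screw cap, 36 mm in diameter, 70 mm high, standing on the bench. Origin at the centre of its underside, z up.
- cycler_beige_r: Obstacle, fixed, always at the same place: beige thermal cycler behind the keeper and the bottle, its front face at world x = 0.50 m, y from -0.13 to 0.22 m; its front 100 mm high, its hood behind far higher (about 330 mm). Carry things round in front of it, not over it. Its twin stands to its left, y above 0.35 m. Origin at the centre of its underside.
- timer: Bystander: bench timer 66 x 66 x 18 mm. Origin at the centre of its underside.
- bottle_amber: Bystander: brown glass bottle, 62 mm in diameter, 130 mm high. Origin at the centre of its underside.
- petri: Bystander: petri dish, 90 mm in diameter, 16 mm high. Origin at the centre of its underside.
There are look-alikes about, which are no part of the job. What is shaped like the bottle_small but blue, green or yellow is not meant.

How it is judged:
By the outcome, as a careful person would: the job done as asked, in the order asked, and still so for the second after the job is handed in, with the robot touching nothing.
It also fails if it takes over 72 s, if anything falls off the work surface, if the arm or the gripper's body presses on something with over 40 N, if the wrist force passes 120 N, or if a joint passes its speed limit or range.

## Working session

There is one attempt and no reset: what is moved stays moved. The work goes in short steps, Python scripts to look and compute and a tool call to move; the robot and the scene stay as the last step left them, time stands still between calls to the robot, and variables do not carry over. Pictures are saved under pics/ and viewed, and the job is handed in when it is done.

Besides the shell and the picture viewer there is one more tool, called after "Request:" as a command line: name --argument value ..., lists and objects as JSON in quotes. step_arm: Moves the arm, as the interface text tells. Its arguments: {"type":"object","properties":{"motion":{"type":"string"}},"required":["motion"]}

```bash
ls; mkdir -p pics; python3 - <<'E'
from bench import robot,snapshot,camera_params
import cv2
print(robot.get_obs())
for n in("scene","side","wrist"):
    cv2.imwrite(f"pics/{n}0.png",snapshot(n)[:,:,::-1]); print(n,camera_params(n))
E
```

```text
pics
{'time': 0.0, 'joint_positions': array([ 9.99900358e-01,  8.78934337e-02,  1.37222714e+00,  1.01867009e-05,
        1.68355938e+00, -1.03111662e-01]), 'qvel': array([-5.60617620e-04,  1.45897537e-04,  8.31452611e-04,  5.59285945e-05,
       -1.56505783e-03, -1.40477222e-04]), 'joint_torque': array([-1.31088676e-03, -3.40181458e+01, -3.02428830e+01,  7.17022154e-02,
        3.27553251e-02, -1.53766396e-04]), 'tool_pos': array([0.24774021, 0.49049409, 0.22335151]), 'ee_rot': array([ 3.03363057,  1.568709  , -2.14654159]), 'wrist_force': array([ 0.18594122, -0.21516732,  0.41529522]), 'wrist_torque': array([-0.0172741 ,  0.01586454,  0.03819914]), 'width': 0.09374511411507654}
scene {'fx': 437.155722924648, 'fy': 437.155722924648, 'cx': 311.1295763933608, 'cy': 202.09866451727683, 'R': array([[-0.53851017, -0.84261794, -0.00134384],
       [-0.62406975,  0.39990841, -0.67127506],
       [ 0.56616582, -0.3606498 , -0.74120711]]), 't': array([0.298454  , 0.43548614, 1.29290464])}
side {'fx': 392.0481637717, 'fy': 392.0481637717, 'cx': 322.61524626315156, 'cy': 202.12110308451992, 'R': array([[ 0.86671599, -0.49878854, -0.00365915],
       [-0.34076172, -0.58673292, -0.73459236],
       [ 0.36425931,  0.63792984, -0.67849884]]), 't': array([-0.52889489,  0.22438192,  1.14221707])}
wrist {'fx': 316.06911810107397, 'fy': 316.06911810107397, 'cx': 317.52066285034283, 'cy': 203.24136809102345, 'R': array([[ 0.45055151,  0.89274691, -0.00250782],
       [ 0.86473177, -0.43571114,  0.24978945],
       [ 0.22190608, -0.1147116 , -0.96829693]]), 't': array([-0.54988766, -0.02633088,  0.38984459])}
```

View pics/scene0.png

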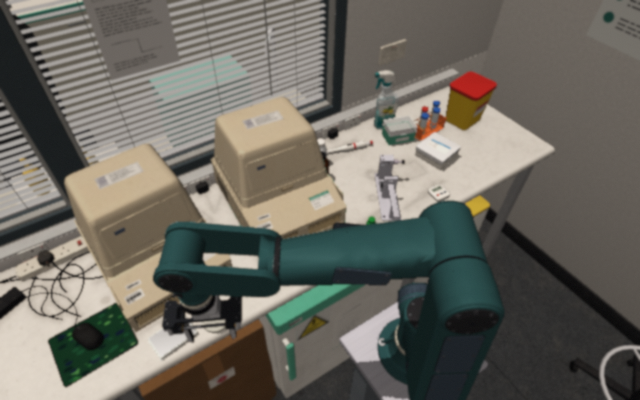

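View pics/side0.png

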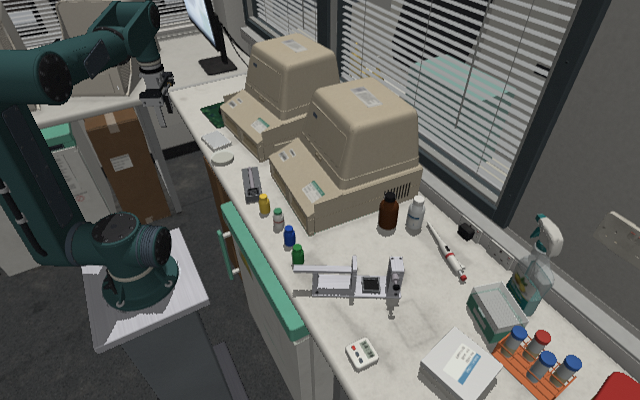

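View pics/wrist0.png

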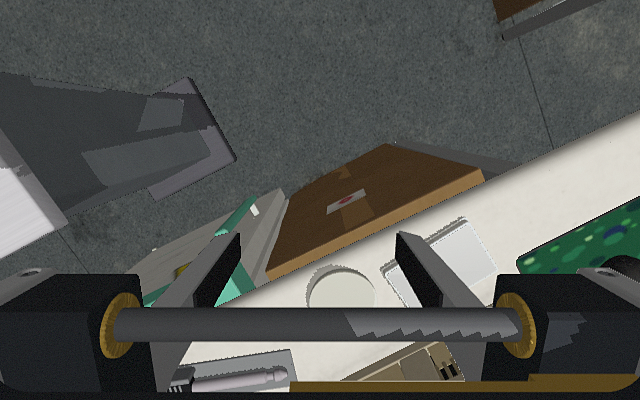

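```bash
cat > h.py <<'E'
import numpy as np, cv2
from bench import robot,snapshot,camera_params
from scipy.spatial.transform import Rotation as Ro
def ray(P,u,v):
    d=np.array([(u-P['cx'])/P['fx'],(v-P['cy'])/P['fy'],1.]); R=np.array(P['R']);t=np.array(P['t'])
    return -R.T@t, R.T@d
def onz(P,u,v,z):
    c,d=ray(P,u,v); return c+d*(z-c[2])/d[2]
def proj(P,X):
    q=np.array(P['R'])@np.asarray(X)+P['t']; return np.array([P['fx']*q[0]/q[2]+P['cx'],P['fy']*q[1]/q[2]+P['cy']])
E
python3 - <<'E'
from h import *
im=cv2.imread('pics/side0.png')
cv2.imwrite('pics/sidecropA.png',cv2.resize(im[150:330,200:420],None,fx=3.6,fy=3.3,interpolation=cv2.INTER_CUBIC)[:600,:800])
P=camera_params('side')
for n,u,v,z in [('keeper',250,190,0.01),('bottle',278,226,0),('rail L',295,268,.084),('rail R',355,268,.084),('block',397,258,.11),('petri',222,158,.016),('timer',362,352,.018),('amber',388,225,0)]: print(n,onz(P,u,v,z).round(3))
E
```

```text
keeper [0.422 0.199 0.01 ]
bottle [ 0.437 -0.006 -0.   ]
rail L [ 0.381 -0.249  0.084]
rail R [ 0.522 -0.331  0.084]
block [ 0.626 -0.375  0.11 ]
petri [0.398 0.428 0.016]
timer [ 0.427 -0.512  0.018]
amber [ 0.754 -0.185  0.   ]
```

View pics/sidecropA.png

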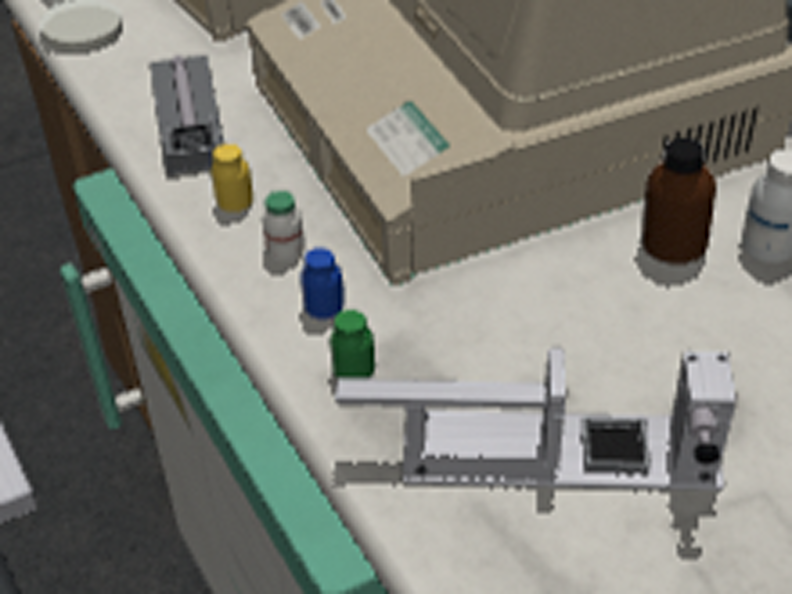

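```bash
cat >> h.py <<'E'
def tool(o=None):
    o=o or robot.get_obs(); return np.array(o['tool_pos']),Ro.from_euler('xyz',o['ee_rot']).as_matrix()
def goalR(jaw_yaw,):  # x down, z along jaw_yaw
    z=np.array([np.cos(jaw_yaw),np.sin(jaw_yaw),0]);x=np.array([0,0,-1.]);return np.stack([x,np.cross(z,x),z],1)
def plan(p,jaw_deg,p0=None,R0=None):
    p0_,R0_=tool(); p0=p0_ if p0 is None else p0; R0=R0_ if R0 is None else R0
    # choose jaw_deg or +180 explicit by the caller
    Rg=goalR(np.radians(jaw_deg)); d=R0.T@(np.asarray(p)-p0)*100; rv=Ro.from_matrix(R0.T@Rg).as_rotvec()
    n=max(np.linalg.norm(d)/4.17,np.degrees(np.linalg.norm(rv))/7.16)
    print('shift cm',d.round(3),'rotvec',rv.round(4),'min rows',round(n,1)); return d,rv
def jaw():
    p,R=tool(); return np.degrees(np.arctan2(R[1,2],R[0,2]))
E
python3 - <<'E'
from h import *
p,R=tool(); print(R.round(3),jaw())
P=camera_params('wrist'); c,d=ray(P,P['cx'],P['cy']); print('cam rel tool',(R.T@(c-p)).round(3),'axes in tool',(R.T@np.array(P['R']).T).round(3))
P=camera_params('side')
# bases of bottles by crop px
for n,u,v in [('y',232,212),('w',283,262),('b',322,312),('g',352,375)]: print(n,onz(P,200+u/3.6,150+v/3.3,0).round(3))
for n,u,v,z in [('keep a',152,60,.004),('b',168,172,.0),('c',222,160,.0),('d',212,58,.004)]: print(n,onz(P,200+u/3.6,150+v/3.3,z).round(3))
E
```

```text
[[-0.001 -0.893  0.451]
 [-0.001  0.451  0.893]
 [-1.     0.    -0.002]] 63.19905064512768
cam rel tool [-0.159  0.072  0.001] axes in tool [[ 0.001 -0.25   0.968]
 [ 0.    -0.968 -0.25 ]
 [ 1.     0.001 -0.001]]
y [ 0.42   0.068 -0.   ]
w [ 0.432 -0.021  0.   ]
b [ 0.433 -0.098 -0.   ]
g [ 0.421 -0.178 -0.   ]
keep a [0.447 0.342 0.004]
b [0.391 0.156 0.   ]
c [0.444 0.147 0.   ]
d [0.505 0.313 0.004]
```

Request:
step_arm --motion "100 0 0 0 0.11 0 0; 100 0 0 0 0.11 0 0; 100 0 0 0 0.11 0 0; 100 0 0 0 0.11 0 0; 100 0 0 0 0.11 0 0; 100 0 0 0 0.11 0 0; 100 0 0 0 0.11 0 0; 100 0 0 0 0.11 0 0; 100 0 0 0 0.11 0 0; 100 0 0 0 0.11 0 0"

```text
time: 0.98
tool_pos: [0.2479, 0.4907, 0.224]
ee_rot: [-2.152, 1.57, -2.154]
wrist_force: [-2.0, 0.0, 0.1]
width: 0.0938
```

Request:
step_arm --motion "100 -0.5 -2.5 0.8 0 0 0; 100 -0.6 -2.9 0.9 0 0 0; 100 -0.6 -2.9 0.9 0 0 0; 100 -0.6 -2.9 0.9 0 0 0; 100 -0.6 -2.9 0.9 0 0 0; 100 -0.6 -2.9 0.9 0 0 0; 100 -0.6 -2.9 0.9 0 0 0; 100 -0.6 -2.9 0.9 0 0 0; 100 -0.6 -2.9 0.9 0 0 0; 100 -0.6 -2.9 0.9 0 0 0; 100 -0.6 -2.9 0.9 0 0 0; 100 -0.6 -2.9 0.9 0 0 0; 100 -0.5 -2 0.5 0 0 0; 100 0 0 0 0 0 0; 100 0 0 0 0 0 0"

```text
time: 2.23
tool_pos: [0.3612, 0.1268, 0.3005]
ee_rot: [1.398, 1.57, 1.398]
wrist_force: [-0.3, 0.5, 0.3]
width: 0.0944
```

```bash
python3 - <<'E'
from h import *
p,R=tool();print(p,jaw(),R[:,0])
P=camera_params('wrist');cv2.imwrite('pics/w1.png',snapshot('wrist')[:,:,::-1])
import json;json.dump({k:np.array(v).tolist() for k,v in P.items()},open('w1.json','w'))
E
```

```text
[0.36121932 0.12681244 0.30047861] 0.02136362274443653 [ 1.26192291e-04  7.23221234e-04 -9.99999731e-01]
```

View pics/w1.png

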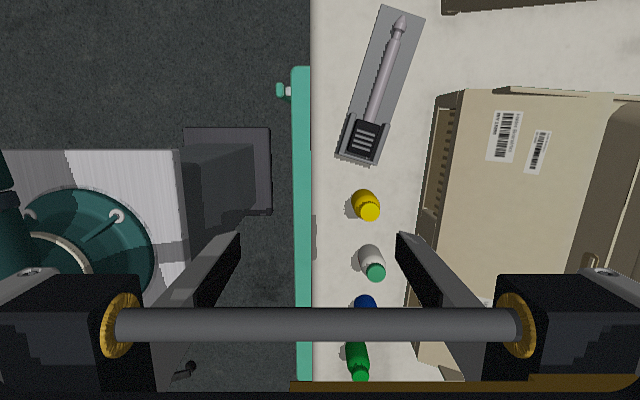

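```bash
python3 - <<'E'
from h import *
im=cv2.imread('pics/w1.png')
a=cv2.resize(im[0:175,320:445],None,fx=3.4,fy=3.4,interpolation=cv2.INTER_CUBIC)
b=cv2.resize(im[235:300,335:410],None,fx=5,fy=5,interpolation=cv2.INTER_CUBIC)
o=np.zeros((600,800,3),np.uint8);o[:595,:425]=a[:595];o[:325,425:800]=b
cv2.imwrite('pics/w1c.png',o)
E
```

```text
(no output)
```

View pics/w1c.png

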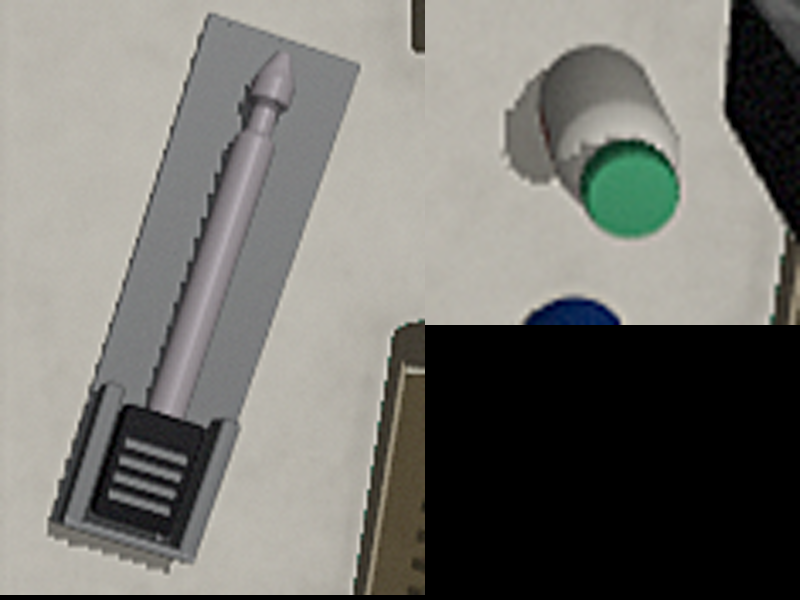

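```bash
python3 - <<'E'
from h import *
import json
P=json.load(open('w1.json'))
c=lambda x,y:(320+x/3.4,y/3.4)
print('bottle',onz(P,376.2,273,.07))
n=onz(P,*c(285,51),.012);g=onz(P,*c(261,119),.012+.0);s=onz(P,*c(165,414),.020);sh=onz(P,*c(165,410),.012)
print('nose',n,'groove',g,'shoulder',s,sh)
for k in(s,sh): d=n-k;print(np.hypot(*d[:2]),np.degrees(np.arctan2(d[1],d[0])))
# shaft edges at two places, top silhouettes z=.012
for (a,b) in [((235,140),(273,150)),((152,400),(189,412))]:
    m=(onz(P,*c(*a),.012)+onz(P,*c(*b),.012))/2;print('shaft mid',m)
k=[onz(P,*c(*q),.004) for q in((209,14),(360,66),(98,385),(238,425))]
print('plate',k); d=(k[0]+k[1])/2-n; 
e=(k[0]+k[1])/2-(k[2]+k[3])/2;print(np.degrees(np.arctan2(e[1],e[0])), np.linalg.norm(k[0]-k[1]))
E
```

```text
bottle [0.44108716 0.0020002  0.07      ]
nose [0.47093062 0.3307144  0.012     ] groove [0.46344891 0.30769584 0.012     ] shoulder [0.43036151 0.19966127 0.02      ] [0.43154135 0.20121778 0.012     ]
0.13718882960387505 72.79944815019995
0.13535467760507736 73.08169798777202
shaft mid [0.46136611 0.29871733 0.012     ]
shaft mid [0.43370106 0.2027743  0.012     ]
plate [array([0.44340461, 0.34550428, 0.004     ]), array([0.50176952, 0.32796066, 0.004     ]), array([0.40505534, 0.21108305, 0.004     ]), array([0.46306607, 0.19529503, 0.004     ])]
73.9075124876213 0.06094457417947294
```

Request:
step_arm --motion "60 0 0 0 -0.1122 0 0; 60 0 0 0 -0.1122 0 0; 60 0 0 0 -0.1122 0 0; 60 0 0 0 -0.1122 0 0; 60 0 0 0 -0.1122 0 0; 60 0 0 0 -0.1122 0 0; 60 0 0 0 -0.1122 0 0; 60 0 0 0 -0.1122 0 0; 60 0 0 0 -0.1122 0 0; 60 0 0 0 -0.1122 0 0; 60 0 0 0 -0.1122 0 0; 60 0 0 0 -0.1122 0 0; 60 0 0 0 -0.1122 0 0; 60 0 0 0 -0.1122 0 0"

```text
time: 3.45
tool_pos: [0.3604, 0.1288, 0.2998]
ee_rot: [1.243, 1.569, 2.825]
wrist_force: [-0.5, -0.7, -1.2]
width: 0.056
```

Request:
step_arm --motion "60 1 -1 -1.6 0 0 0; 60 2 -1 -1.6 0 0 0; 60 2.5 -1 -1.6 0 0 0; 60 2.5 -1 -1.6 0 0 0; 60 2.5 -1 -1.6 0 0 0; 60 2.5 -1 -1.5 0 0 0; 60 2.5 -1 -1.5 0 0 0; 60 2.5 -1 -1.5 0 0 0; 60 0 0 0 0 0 0"

```text
time: 4.2
tool_pos: [0.4387, 0.0026, 0.1143]
ee_rot: [1.488, 1.56, 3.062]
wrist_force: [-1.0, 0.3, 0.3]
width: 0.0564
```

```bash
python3 - <<'E'
from h import *
p,R=tool();print(p,jaw(),R[:,0]);plan([.441,.002,.038],90)
P=camera_params('wrist');cv2.imwrite('pics/w2.png',snapshot('wrist')[:,:,::-1])
P2=camera_params('side');im=snapshot('side')[:,:,::-1];cv2.imwrite('pics/s2.png',cv2.resize(im[130:330,190:430],None,fx=3,fy=3))
print(proj(P,[.441,.002,.07]))
E
```

```text
[0.43874952 0.00258482 0.11433799] 90.16346536854638 [-1.09390275e-02  8.74451129e-04 -9.99939785e-01]
shift cm [ 7.631 -0.308 -0.066] rotvec [ 0.0029  0.0009 -0.0109] min rows 1.8
[315.75027996 234.48196732]
```

View pics/w2.png

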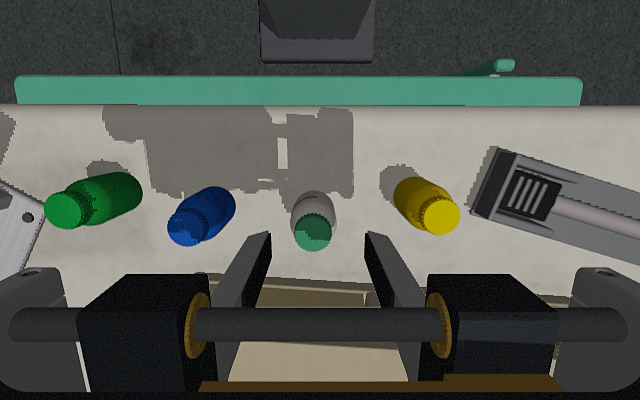

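View pics/s2.png

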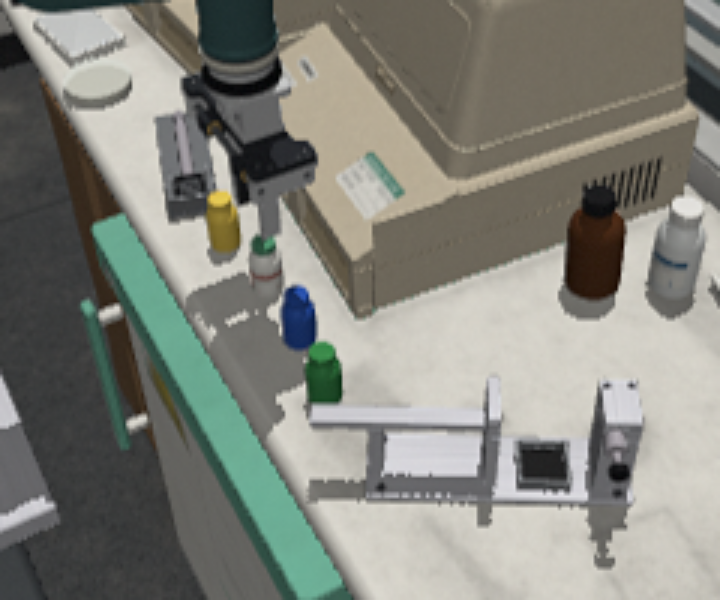

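Request:
step_arm --motion "60 1.5 -0.1 -0.1 0 0 0; 60 2 0 0 0 0 0; 60 2 0 0 0 0 0; 60 1.6 0 0 0 0 0; 60 0.5 0 0 0 0 0; 60 0 0 0 0 0 0; 60 0 0 0 0 0 0"

```text
time: 4.88
tool_pos: [0.4434, 0.0023, 0.0461]
ee_rot: [-1.557, 1.568, 0.018]
wrist_force: [0.8, 0.6, 0.3]
width: 0.0564
```

```bash
python3 - <<'E'
from h import *
p,R=tool();print(p,jaw(),R[:,0]);plan([.440,.001,.038],90)
E
```

```text
[0.44342651 0.00228706 0.04610368] 90.25059044660951 [ 2.51743480e-03  4.48837835e-05 -9.99996830e-01]
shift cm [ 0.809  0.345 -0.127] rotvec [0.0044 0.     0.0025] min rows 0.2
```

Request:
step_arm --motion "60 0.5 0.2 -0.1 0 0 0; 60 0.2 0.1 0 0 0 0; 60 0 0 0 0 0 0; 40 0 0 0 0 0 0; 30 0 0 0 0 0 0; 20 0 0 0 0 0 0; 20 0 0 0 0 0 0; 20 0 0 0 0 0 0; 20 0 0 0 0 0 0; 20 0 0 0 0 0 0"

```text
time: 5.72
tool_pos: [0.4397, 0.0004, 0.0376]
ee_rot: [-1.812, 1.57, -0.239]
wrist_force: [0.3, -0.3, 1.0]
width: 0.0349
```

```bash
python3 - <<'E'
from h import *
p,R=tool();print(p,jaw(),R[:,0],robot.get_obs()['width'])
E
```

```text
[4.39662033e-01 4.14910824e-04 3.76429456e-02] 90.16991692851815 [ 3.48394907e-04 -8.47868794e-05 -9.99999936e-01] 0.034925688333819184
```

```bash
python3 - <<'E'
from h import *
P=camera_params('side')
c=lambda x,y:(190+x/3,130+y/3)
for n,u,v,z in [('blk',599,385,.11),('blk',635,381,.11),('blk',641,424,.11),('blk',604,428,.11),('rail far-end tl',313,404,.084),('rail fe bl',313,419,.084),('win top far',489,377,.111),('win top near r',500,415,.111),('rail near r',485,425,.084),('nest',543,463,.018),('nestfloor',543,465,.008)]:
    print(n,onz(P,*c(u,v),z).round(4))
plan([.44,0,.3],90)
E
```

```text
blk [ 0.6081 -0.3664  0.11  ]
blk [ 0.6389 -0.3789  0.11  ]
blk [ 0.6134 -0.4195  0.11  ]
blk [ 0.5829 -0.4068  0.11  ]
rail far-end tl [ 0.3844 -0.2379  0.084 ]
rail fe bl [ 0.3766 -0.253   0.084 ]
win top far [ 0.5273 -0.3098  0.111 ]
win top near r [ 0.5122 -0.3505  0.111 ]
rail near r [ 0.5072 -0.3364  0.084 ]
nest [ 0.5603 -0.3602  0.018 ]
nestfloor [ 0.5638 -0.3566  0.008 ]
shift cm [-26.236  -0.043  -0.044] rotvec [ 0.003  -0.0001  0.0003] min rows 6.3
```

Request:
step_arm --motion "20 -1 0 0 0 0 0; 20 -2 0 0 0 0 0; 20 -2.5 0 0 0 0 0; 20 -2.5 0 0 0 0 0; 20 -2.5 0 0 0 0 0; 20 -2.5 0 0 0 0 0; 20 -2.5 0 0 0 0 0; 20 -2.5 0 0 0 0 0; 20 -2 0 0 0 0 0; 20 -1 0 0 0 0 0; 20 0 0 -1 0 0 0; 20 0 0 -2 0 0 0; 20 0 0 -2 0 0 0; 20 0 -0.5 -2 0 0 0"

```text
time: 6.88
tool_pos: [0.4435, -0.0705, 0.2459]
ee_rot: [1.395, 1.568, 2.969]
wrist_force: [1.0, 0.2, -0.8]
width: 0.0347
```

Request:
step_arm --motion "20 0 -0.9 -2.4 0.04 0 0; 20 0 -1 -2.4 0.05 0 0; 20 0 -1 -2.4 0.05 0 0; 20 0 -1 -2.4 0.05 0 0; 20 0 -1 -2.4 0.05 0 0; 20 0 -1 -2.4 0.05 0 0; 20 0 -1 -2.4 0.05 0 0; 20 0 -1 -2.4 0.05 0 0; 20 0 -1 -2.4 0.05 0 0; 20 0 -1 -2.4 0.05 0 0; 20 0 -0.5 -2 0.05 0 0; 20 0 0 -1 0.03 0 0; 20 0 0 0 0 0 0; 20 0 0 0 0 0 0"

```text
time: 8.05
tool_pos: [0.4795, -0.351, 0.2462]
ee_rot: [1.126, 1.568, 2.129]
wrist_force: [0.3, -0.1, -0.8]
width: 0.0345
```

```bash
python3 - <<'E'
from h import *
p,R=tool();print(p,jaw(),R[:,0]);plan([.56,-.36,.25],57.5)
E
```

```text
[ 0.47945924 -0.35096212  0.24624748] 57.51070725070145 [-0.00143106  0.00228969 -0.99999635]
shift cm [-0.389 -7.278  3.564] rotvec [ 0.0002  0.0012 -0.0024] min rows 1.9
```

Look here first (the camera is over the near rail end), then above the nest.

Request:
step_arm --motion "20 0 -1.5 0.8 0 0 0; 20 0 -2 1 0 0 0; 20 0 -2 1 0 0 0; 20 0 -1.8 0.8 0 0 0; 20 0 0 0 0 0 0; 20 0 0 0 0 0 0; 20 0 0 0 0 0 0"

```text
time: 8.63
tool_pos: [0.5607, -0.359, 0.2475]
ee_rot: [1.546, 1.57, 2.551]
wrist_force: [-0.5, 0.7, -0.7]
width: 0.0346
```

```bash
python3 - <<'E'
from h import *
import json
p,R=tool();print(p,jaw(),R[:,0])
P=camera_params('wrist');cv2.imwrite('pics/w3.png',snapshot('wrist')[:,:,::-1])
json.dump({k:np.array(v).tolist() for k,v in P.items()},open('w3.json','w'))
E
```

```text
[ 0.56072984 -0.35896177  0.24751009] 57.60221737992708 [-7.17351969e-04  4.80714332e-04 -9.99999627e-01]
```

View pics/w3.png

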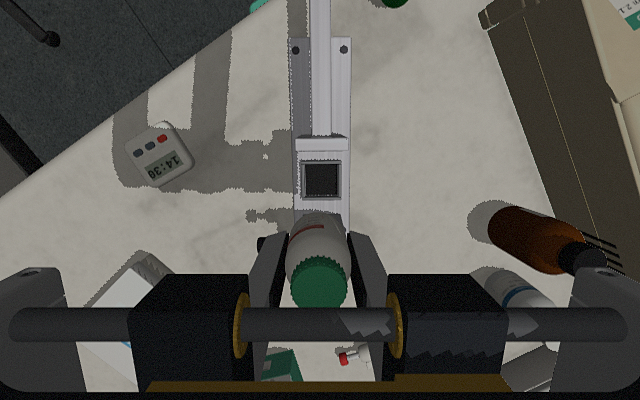

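```bash
python3 - <<'E'
from h import *
im=cv2.imread('pics/w3.png')
cv2.imwrite('pics/w3c.png',cv2.resize(im[0:230,270:370],None,fx=5,fy=2.6,interpolation=cv2.INTER_CUBIC))
cv2.imwrite('pics/w3d.png',cv2.resize(im[120:220,270:370],None,fx=6,fy=6,interpolation=cv2.INTER_CUBIC))
E
```

```text
(no output)
```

View pics/w3c.png

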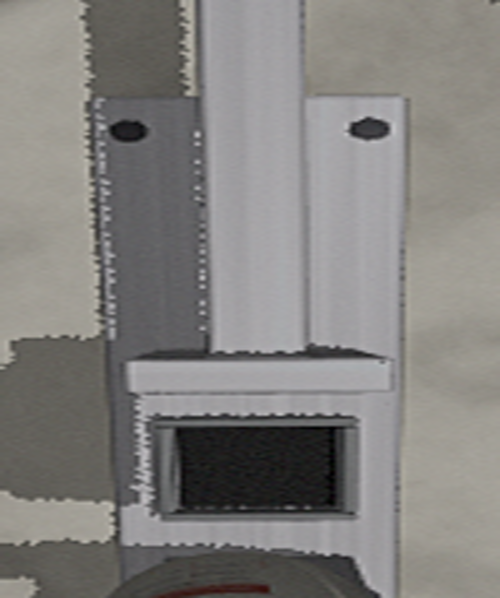

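View pics/w3d.png

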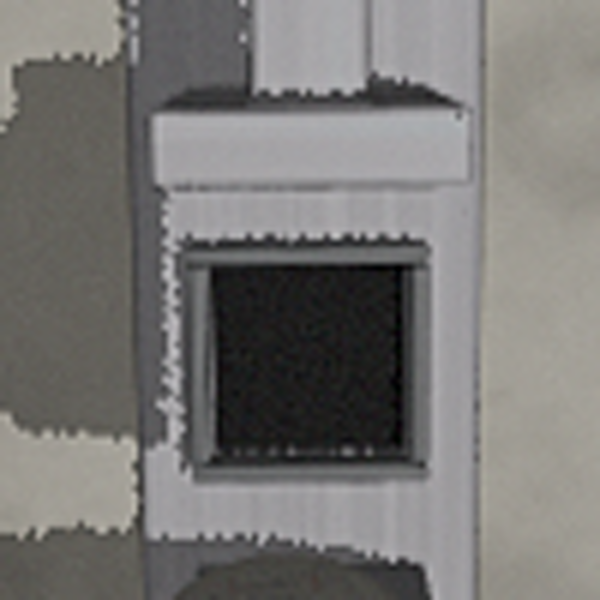

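```bash
cat > m3.py <<'E'
from h import *
import json
P=json.load(open('w3.json'))
c=lambda x,y:(270+x/6,120+y/6)
q=lambda x,y,z:onz(P,*c(x,y),z)
cs=[q(187,250,.018),q(428,247,.018),q(430,470,.018),q(190,476,.018)]
print('nest ctr',np.mean(cs,0),[np.linalg.norm(cs[i]-cs[(i+1)%4]).round(4) for i in range(4)])
L,Rr=q(152,113,.111),q(467,107,.111);L2,R2=q(155,188,.111),q(470,182,.111)
print('win',(L+Rr)/2,np.linalg.norm(L-Rr),np.linalg.norm(L-L2)); d=Rr-L+R2-L2; print('frame y ang',np.degrees(np.arctan2(d[1],d[0])))
c2=lambda x,y:(270+x/5,y/2.6)
a=(onz(P,*c2(200,0),.084)+onz(P,*c2(302,0),.084))/2; b=(onz(P,*c2(209,350),.084)+onz(P,*c2(306,350),.084))/2
print('rail',a,b,np.degrees(np.arctan2(*(b-a)[1::-1])), np.linalg.norm(onz(P,*c2(209,350),.084)-onz(P,*c2(306,350),.084)))
e=(b-a)/np.linalg.norm(b-a)
th=np.arctan2(e[1],e[0]); 
print('base edges', [np.linalg.norm(onz(P,*c2(104,98),.008)-onz(P,*c2(405,98),.008))])
w=(L+Rr)/2; n=np.mean(cs,0); ex=n-w; print('nest-window',np.hypot(ex[0],ex[1]),np.degrees(np.arctan2(ex[1],ex[0])))
E
python3 m3.py
```

```text
nest ctr [ 0.5624831  -0.35348395  0.018     ] [np.float64(0.0493), np.float64(0.0469), np.float64(0.0506), np.float64(0.0476)]
win [ 0.51457715 -0.32442338  0.111     ] 0.04816777147614956 0.011368986117324693
frame y ang 58.70376951782157
rail [ 0.41136601 -0.26054459  0.084     ] [ 0.51275247 -0.32299024  0.084     ] -31.629622417241738 0.01936671176059542
base edges [np.float64(0.06908988194586942)]
nest-window 0.05603122066875107 -31.241720851262894
```

```bash
cat >> m3.py <<'E'
im=cv2.imread('pics/w3.png');hs=cv2.cvtColor(im,cv2.COLOR_BGR2HSV)
m=cv2.inRange(hs,(70,120,90),(90,255,255));m[:, :270]=0;m[:,370:]=0;m[:250]=0;m[310:]=0
k=cv2.findContours(m,0,2)[0];k=max(k,key=cv2.contourArea);print(cv2.boundingRect(k),cv2.fitEllipse(k))
p=np.array([0.56072984,-0.35896177,0.24751]);R=goalR(np.radians(57.6))
for uv in [(319.5,285)]: print((R.T@(onz(P,*uv,.28)-p)).round(4))
print(proj(P,p+np.array([0,0,.0325])))
E
python3 m3.py|tail -3
python3 -c "
from h import *
im=cv2.imread('pics/w3.png');cv2.imwrite('pics/w3e.png',cv2.resize(im[200:320,240:400],None,fx=5,fy=5))
plan([.563,-.354,.13],58.6)"
```

```text
rail [ 0.41136601 -0.26054459  0.084     ] [ 0.51275247 -0.32299024  0.084     ] -31.629622417241738 0.01936671176059542
base edges [np.float64(0.06908988194586942)]
nest-window 0.05603122066875107 -31.241720851262894
shift cm [11.783  0.067  0.579] rotvec [-0.0181 -0.     -0.0003] min rows 2.8Traceback (most recent call last):
  File "m3.py", line 19, in <module>
    k=cv2.findContours(m,0,2)[0];k=max(k,key=cv2.contourArea);print(cv2.boundingRect(k),cv2.fitEllipse(k))
                                   ~~~^^^^^^^^^^^^^^^^^^^^^^^
ValueError: max() iterable argument is empty
```

View pics/w3e.png

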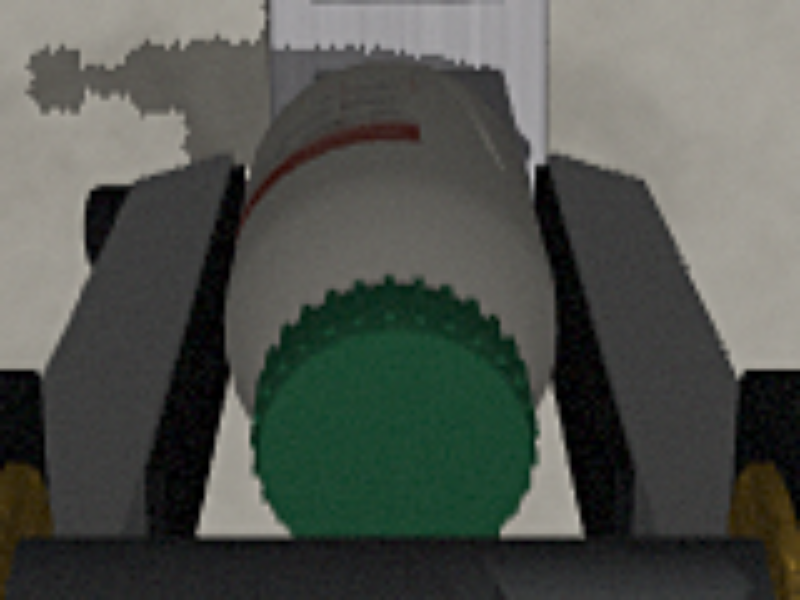

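```bash
python3 - <<'E'
from h import *
import json
P=json.load(open('w3.json'))
p=np.array([0.56072984,-0.35896177,0.24751]);R=goalR(np.radians(57.6))
print('pred',proj(P,p+np.array([0,0,.0325])))
for v in(289,292): print((R.T@(onz(P,319,v,.28)-p)).round(4))
E
```

```text
pred [315.53294908 289.17524661]
[-0.0325  0.0001  0.0015]
[-0.0325 -0.0014  0.0015]
```

```bash
python3 - <<'E'
from h import *
import json
for f,p,j in(('w1',[0.36121932,0.12681244,0.30047861],0.02136),('w3',[0.56072984,-0.35896177,0.24751],57.602)):
    P=json.load(open(f+'.json'));R=goalR(np.radians(j));c,_=ray(P,0,0);print((R.T@(c-p)).round(4),(R.T@np.array(P['R']).T).round(4).tolist())
p,R=tool();P=camera_params('wrist');c,_=ray(P,0,0);print(p,jaw(),(R.T@(c-p)).round(4),(R.T@np.array(P['R']).T).round(4).tolist())
E
```

```text
[-0.1591  0.0731  0.0008] [[0.0007, -0.2502, 0.9682], [0.0005, -0.9682, -0.2502], [1.0, 0.0006, -0.0006]]
[-0.1591  0.0721  0.001 ] [[0.0008, -0.2492, 0.9685], [0.0004, -0.9685, -0.2492], [1.0, 0.0006, -0.0007]]
[ 0.56049217 -0.35925945  0.24782508] 57.56337482624362 [-0.1591  0.0722  0.001 ] [[0.0009, -0.2501, 0.9682], [0.0004, -0.9682, -0.2501], [1.0, 0.0006, -0.0008]]
```

Request:
step_arm --motion "20 1 0.06 0.2 -0.018 0 0; 20 2 0 0.2 0 0 0; 20 2.5 0 0 0 0 0; 20 2.5 0 0 0 0 0; 20 2.5 0 0 0 0 0; 20 2.5 0 0 0 0 0; 20 2.5 0 0 0 0 0; 20 1.5 0 0 0 0 0; 20 1 0 0 0 0 0; 20 0 0 0 0 0 0; 20 0 0 0 0 0 0; 20 0 0 0 0 0 0"

```text
time: 9.68
tool_pos: [0.5633, -0.3569, 0.0693]
ee_rot: [-1.622, 1.568, -0.601]
wrist_force: [-0.2, -0.7, 0.1]
width: 0.035
```

```bash
python3 - <<'E'
from h import *
p,R=tool();print(p,jaw(),R[:,0]);plan([.5622,-.3553,.065],58.6)
P=camera_params('wrist');w=snapshot('wrist')[:,:,::-1];s=snapshot('side')[:,:,::-1]
o=np.zeros((600,800,3),np.uint8);o[:360,:400]=cv2.resize(w[120:300,220:420],None,fx=2,fy=2,interpolation=2);o[:600,400:]=cv2.resize(s[225:315,340:400],(400,600),interpolation=2)
cv2.imwrite('pics/w4.png',o)
E
```

```text
[ 0.56334478 -0.35693801  0.06932388] 58.548285312235365 [ 0.0025066  -0.0017172  -0.99999538]
shift cm [0.432 0.184 0.08 ] rotvec [-0.0009 -0.0002  0.003 ] min rows 0.1
```

View pics/w4.png

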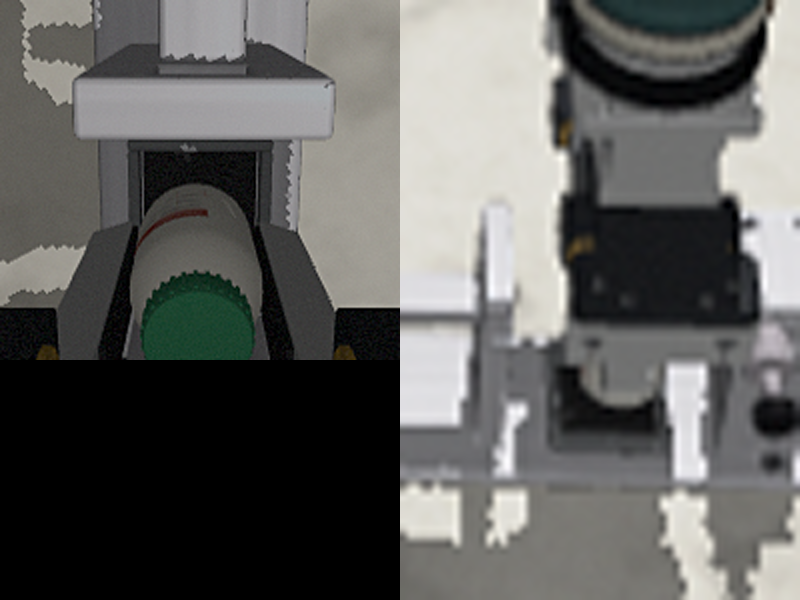

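```bash
python3 - <<'E'
from h import *
p,R=tool();P=camera_params('wrist');print(p)
for u,v,z in[(320.5,195.5,.018),(321,189,.111),(321,160,.111),(318.5,288,.1015),(285,196,.018),(356,196,.018)]: print((R.T@(onz(P,u,v,z)-p)).round(4))
E
```

```text
[ 0.56360417 -0.35710477  0.06970201]
[0.0516 0.0233 0.0029]
[-0.0415  0.0474  0.0022]
[-0.0415  0.0584  0.0022]
[-0.0318  0.0002  0.0013]
[ 0.0516  0.0229 -0.0214]
[0.0516 0.0229 0.0272]
```

Request:
step_arm --motion "20 0 0.18 0.12 0 0 0; 20 0.4 0 0 0 0 0; 20 0.6 0 0 0 0 0; 20 0.6 0 0 0 0 0; 20 0.3 0 0 0 0 0; 20 0.2 0 0 0 0 0; 20 0.1 0 0 0 0 0; 20 0 0 0 0 0 0; 20 0 0 0 0 0 0"

```text
time: 10.53
tool_pos: [0.562, -0.3545, 0.0457]
ee_rot: [-1.484, 1.57, -0.462]
wrist_force: [-0.1, -0.2, 1.6]
width: 0.0345
```

```bash
python3 - <<'E'
from h import *
p,R=tool();print(p,jaw(),R[:,0],robot.get_obs()['wrist_force'])
w=snapshot('wrist')[:,:,::-1];s=snapshot('side')[:,:,::-1]
o=np.zeros((600,800,3),np.uint8);o[:360,:400]=cv2.resize(w[120:300,220:420],None,fx=2,fy=2,interpolation=2);o[:600,400:]=cv2.resize(s[225:315,340:400],(400,600),interpolation=2)
cv2.imwrite('pics/w5.png',o)
E
```

```text
[ 0.56199086 -0.35452674  0.04573501] 58.54380950965665 [ 5.58538463e-04 -2.78161009e-04 -9.99999805e-01] [-0.1012519  -0.23151138  1.63475251]
```

View pics/w5.png

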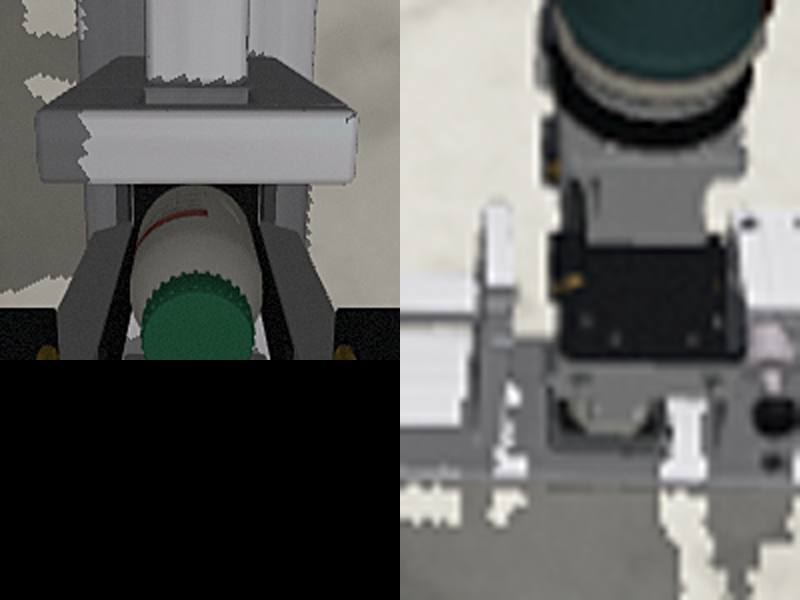

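Request:
step_arm --motion "45 0.05 0 0 0 0 0; 55 0 0 0 0 0 0; 60 0 0 0 0 0 0; 60 0 0 0 0 0 0; 60 -0.5 0 0 0 0 0; 60 -1 0 0 0 0 0; 60 -1.5 0 0 0 0 0; 60 -2 0 0 0 0 0; 60 -2.5 0 0 0 0 0; 60 -3 0 0 0 0 0; 60 -3 0 0 0 0 0; 60 -3 0 0 0 0 0; 60 -2 0 0 0 0 0; 60 -1 0 0 0 0 0; 60 0 0 0 0 0 0; 60 0 0 0 0 0 0"

```text
time: 11.97
tool_pos: [0.5618, -0.3544, 0.2401]
ee_rot: [-1.487, 1.57, -0.465]
wrist_force: [0.4, -0.3, -0.7]
width: 0.0567
```

```bash
python3 - <<'E'
from h import *
import json
p,R=tool();print(p,jaw(),R[:,0])
P=camera_params('wrist');cv2.imwrite('pics/w6.png',snapshot('wrist')[:,:,::-1])
json.dump(dict({k:np.array(v).tolist() for k,v in P.items()},p=p.tolist(),Rt=R.tolist()),open('w6.json','w'))
s=snapshot('side')[:,:,::-1];cv2.imwrite('pics/s6.png',cv2.resize(s[225:325,280:420],(700,500),interpolation=2))
E
```

```text
[ 0.56182841 -0.35439934  0.24010759] 58.54498072582807 [ 5.58654054e-04 -2.80442516e-04 -9.99999805e-01]
```

View pics/w6.png

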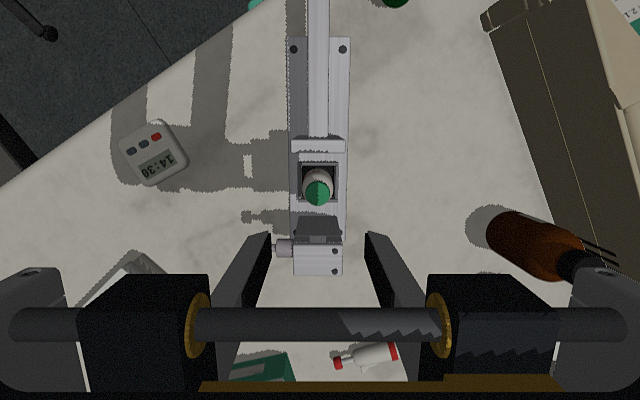

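View pics/s6.png

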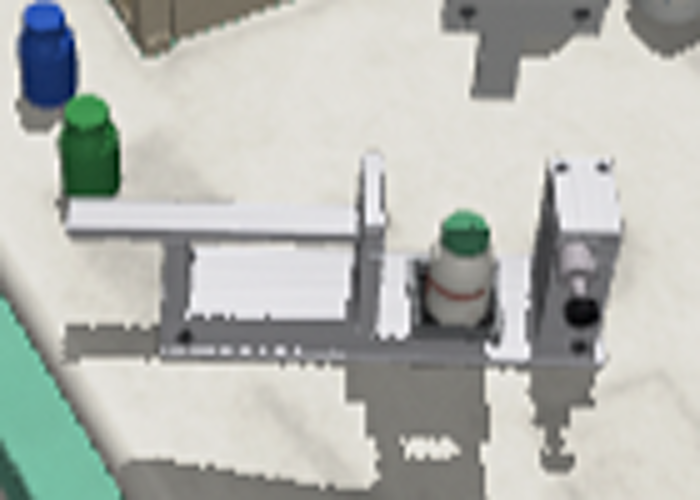

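```bash
python3 - <<'E'
from h import *
im=cv2.imread('pics/w6.png')
a=cv2.resize(im[0:150,280:360],(480,600),interpolation=cv2.INTER_CUBIC)
b=cv2.resize(im[125:285,280:360],(320,600),interpolation=cv2.INTER_CUBIC)
cv2.imwrite('pics/w6c.png',np.hstack([a,b]))
E
```

```text
(no output)
```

View pics/w6c.png

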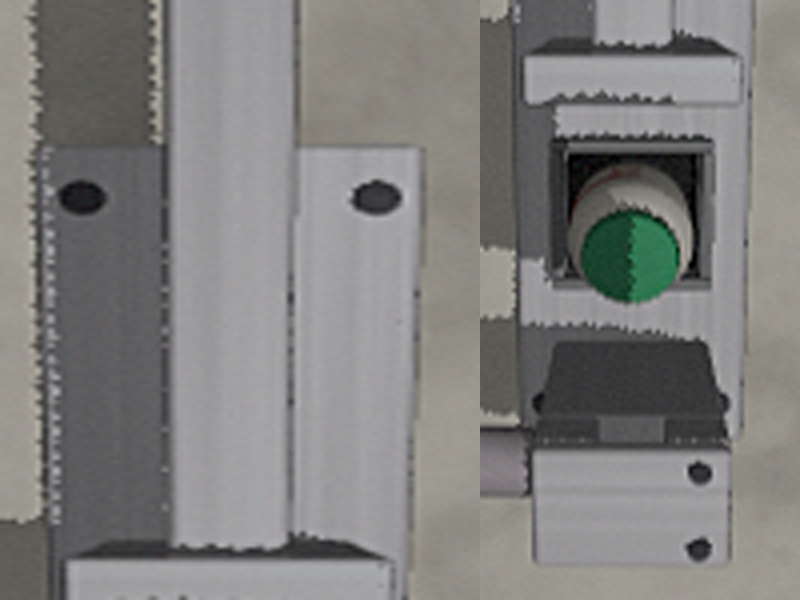

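```bash
python3 - <<'E'
from h import *
import json
J=json.load(open('w6.json'));P=J;p=np.array(J['p']);R=np.array(J['Rt'])
T=lambda u,v,z:(R.T@(onz(P,u,v,z)-p))[1:]*1000
mid=lambda a,b:(a+b)/2
r=[('rail0',mid(T(280+170/6,0,.084),T(280+299/6,0,.084))),('rail1',mid(T(280+172/6,135,.084),T(280+291/6,135,.084))),
('win in',mid(T(291.25,139.7,.111),T(345,139,.111))),('win out',mid(T(291.25,152.5,.111),T(345,151.7,.111))),
('blk in',mid(T(293.25,245.5,.11),T(342,245,.11))),('blk out',mid(T(293.75,275,.11),T(342.5,274.6,.11)))]
for n,q in r: print(n,q.round(2))
for a,b in((0,1),(0,5),(2,4)):
    d=r[b][1]-r[a][1]; print(np.degrees(np.arctan2(d[1],-d[0])))
print(T(280+(525-480)/4,139.7,.111),T(345,139.3,.111))
E
```

```text
rail0 [176.18   2.01]
rail1 [59.57  1.71]
win in [56.84  1.23]
win out [45.53  1.24]
blk in [-44.94   0.84]
blk out [-76.67   1.35]
-0.14476373812136048
-0.14739407715902214
-0.2227043412109137
[ 56.52037425 -22.81721595] [56.89404997 25.28708106]
```

Request:
step_arm --motion "60 0 1 0 0 0 0; 60 0 2 0 0 0 0; 60 0 2.5 0 0 0 0; 60 0 2.7 0 0 0 0; 60 0 2.7 0 0 0 0; 60 0 2.7 0 0 0 0; 60 0 2.7 0 0 0 0; 60 0 2.6 0 0 0 0; 50 0 0 0 0.1094 0 0; 50 0 0 0 0.1094 0 0; 50 0 0 0 0.1094 0 0; 50 0 0 0 0.1094 0 0; 50 0 0 0 0.1094 0 0; 50 0 0 0 0.1094 0 0; 50 0 0 0 0.1094 0 0; 50 0 0 0 0.1094 0 0; 50 0 0 0 0.1094 0 0; 50 0 0 0 0.1094 0 0; 50 0 0 0 0.1094 0 0; 50 0 0 0 0.1094 0 0"

```text
time: 13.73
tool_pos: [0.3998, -0.2552, 0.2375]
ee_rot: [2.734, 1.566, 2.438]
wrist_force: [-0.4, -0.1, 0.1]
width: 0.0472
```

```bash
python3 - <<'E'
from h import *
p,R=tool();print(p,jaw(),R[:,0]);plan([.43,.23,.24],-16.7)
E
```

```text
[ 0.39981608 -0.25516201  0.23752939] -16.982186139526238 [-0.00342687  0.00290738 -0.9999899 ]
shift cm [ -0.116  47.283 -11.284] rotvec [-0.0049 -0.0041 -0.0018] min rows 11.7
```

Request:
step_arm --motion "50 0 1 -0.3 0 0 0; 50 0 2.2 -0.5 0 0 0; 50 0 2.9 -0.7 0 0 0; 50 0 2.9 -0.7 0 0 0; 50 0 2.9 -0.7 0 0 0; 50 0 2.9 -0.7 0 0 0; 50 0 2.9 -0.7 0 0 0; 50 0 2.9 -0.7 0 0 0; 50 0 2.9 -0.7 0 0 0; 50 0 2.9 -0.7 0 0 0; 50 0 2.9 -0.7 0 0 0; 50 0 2.9 -0.7 0 0 0; 50 0 2.9 -0.7 0 0 0; 50 0 2.9 -0.7 0 0 0; 50 0 2.9 -0.7 0 0 0; 50 0 2.9 -0.7 0 0 0; 50 0 2.4 -0.6 0 0 0; 50 0 1.1 -0.2 0 0 0; 50 0 0 0 0 0 0; 50 0 0 0 0 0 0"

```text
time: 15.4
tool_pos: [0.4264, 0.2297, 0.239]
ee_rot: [-2.148, 1.568, -2.437]
wrist_force: [-0.4, -0.3, -0.7]
width: 0.0468
```

```bash
python3 - <<'E'
from h import *
import json
p,R=tool();print(p,jaw(),R[:,0]);plan([.449,.2628,.12],-16.7)
P=camera_params('wrist');im=snapshot('wrist')[:,:,::-1];cv2.imwrite('pics/w7.png',im)
json.dump(dict({k:np.array(v).tolist() for k,v in P.items()},p=p.tolist(),Rt=R.tolist()),open('w7.json','w'))
cv2.imwrite('pics/w7c.png',cv2.resize(im[60:260,250:450],None,fx=3,fy=3,interpolation=2))
E
```

```text
[0.42643043 0.22972228 0.23904273] -16.550405766427048 [-0.0018831  -0.00160131 -0.99999694]
shift cm [11.895  3.838  1.237] rotvec [ 0.0026 -0.0013  0.0021] min rows 3.0
```

View pics/w7.png

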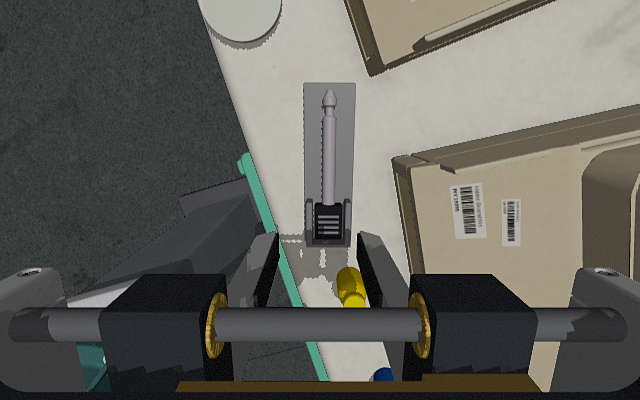

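View pics/w7c.png

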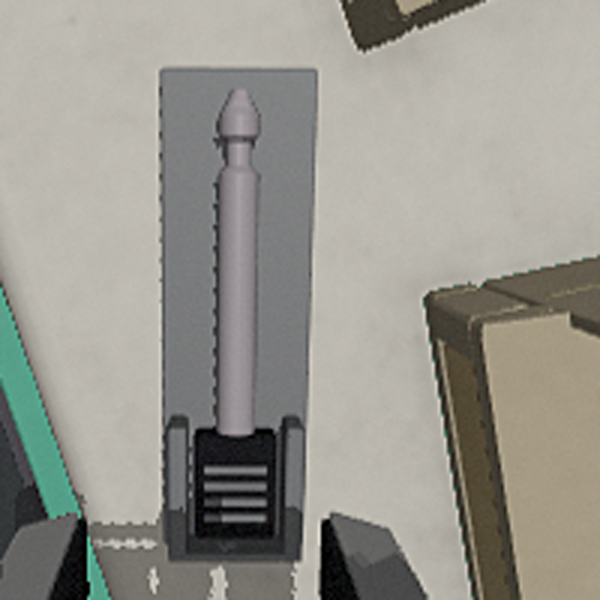

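```bash
python3 - <<'E'
from h import *
import json
P=json.load(open('w7.json'));p=np.array(P['p']);R=np.array(P['Rt'])
c=lambda x,y:(250+x/3,60+y/3)
def s(n,x,y,z):
    X=onz(P,*c(x,y),z);t=(R.T@(X-p));print(n,X.round(4),(t*1000).round(1));return t
n=s('nose',238,89,.012);k=s('shoulder top',236,430,.020);a=s('shaft',238.5,200,.012);b=s('shaft',235.5,420,.012)
for u,v in((n,k),(a,b)): d=u-v;print(np.degrees(np.arctan2(d[2],d[1])),np.hypot(d[1],d[2]))
s('cyc corner',428,297,.1);s('cyc2',440,320,.0)
s('cyc lower corner',480,325,.1)
E
```

```text
nose [0.4704 0.3295 0.012 ] [226.8 108.7  14. ]
shoulder top [0.4326 0.2015 0.02  ] [219.1 -24.8  14.2]
shaft [0.4591 0.2896 0.012 ] [226.9  67.2  14.6]
shaft [0.4332 0.2037 0.012 ] [227.1 -22.6  14.2]
-0.08989348795892071 0.13349552381364388
0.23033053181601099 0.08973942182722186
cyc corner [0.5054 0.2467 0.1   ] [138.9  39.1  71.1]
cyc2 [0.5273 0.2179 0.    ] [238.9  17.9 100.3]
cyc lower corner [0.5191 0.2335 0.1   ] [138.9  30.3  88. ]
```

Request:
step_arm --motion "50 1 1 0.4 0 0 0; 50 2 1.6 0.5 0 0 0; 50 2.5 1.5 0.4 0 0 0; 50 2.5 0.5 0 0 0 0; 50 2.5 0 0 0 0 0; 50 2.5 0 0 0 0 0; 50 2 0 0 0 0 0; 50 1 0 0 0 0 0; 50 0 0 0 0 0 0; 50 0 0 0 0 0 0; 50 0 0 0 0 0 0"

```text
time: 16.37
tool_pos: [0.4539, 0.2705, 0.0816]
ee_rot: [0.73, 1.568, 0.438]
wrist_force: [0.7, 0.0, -0.3]
width: 0.0471
```

```bash
python3 - <<'E'
from h import *
import json
p,R=tool();print(p,jaw(),R[:,0])
P=camera_params('wrist');im=snapshot('wrist')[:,:,::-1];
s=snapshot('side')[:,:,::-1]
o=np.zeros((600,800,3),np.uint8);o[:,:400]=cv2.resize(im[50:350,220:420],(400,600),interpolation=2);o[:400,400:]=cv2.resize(s[100:220,200:320],(400,400),interpolation=2)
cv2.imwrite('pics/w8.png',o)
E
```

```text
[0.45394543 0.27053932 0.08157065] -16.70805893433047 [ 0.00273514  0.00128209 -0.99999544]
```

View pics/w8.png

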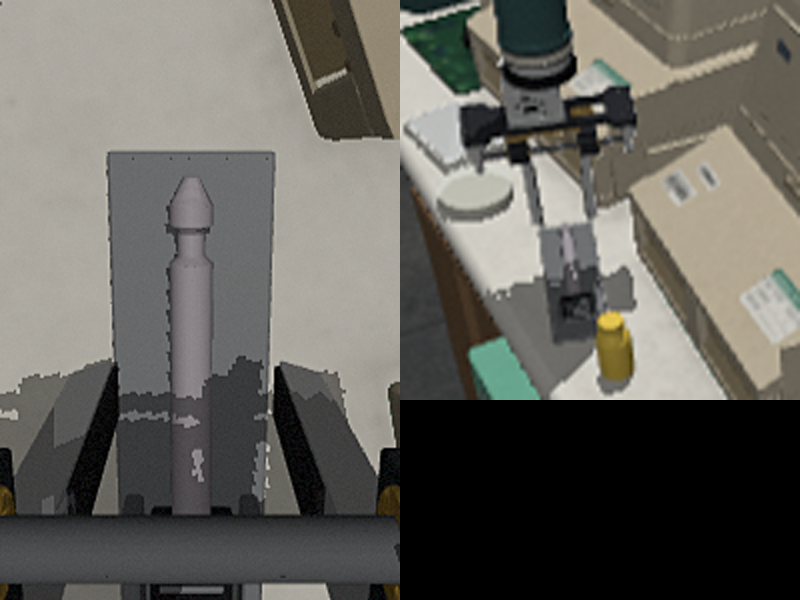

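Request:
step_arm --motion "50 0.7 0 -0.15 0 0 0; 50 1.2 0 0 0 0 0; 50 1.2 0 0 0 0 0; 50 1 0 0 0 0 0; 50 0.6 0 0 0 0 0; 50 0.3 0 0 0 0 0; 50 0 0 0 0 0 0; 50 0 0 0 0 0 0; 50 0 0 0 0 0 0"

```text
time: 17.22
tool_pos: [0.4516, 0.271, 0.0302]
ee_rot: [0.849, 1.57, 0.558]
wrist_force: [0.0, -0.2, 0.2]
width: 0.0469
```

```bash
python3 - <<'E'
from h import *
p,R=tool();print(p,jaw(),R[:,0],robot.get_obs()['wrist_force'])
P=camera_params('wrist');im=snapshot('wrist')[:,:,::-1];
s=snapshot('side')[:,:,::-1]
o=np.zeros((600,800,3),np.uint8);o[:,:400]=cv2.resize(im[50:350,220:420],(400,600),interpolation=2);o[:400,400:]=cv2.resize(s[110:210,210:310],(400,400),interpolation=2)
cv2.imwrite('pics/w9.png',o)
E
```

```text
[0.45160693 0.2709898  0.03024889] -16.67049195514088 [ 6.77802720e-04  4.22870607e-04 -9.99999681e-01] [ 0.04207877 -0.24305526  0.17096863]
```

View pics/w9.png

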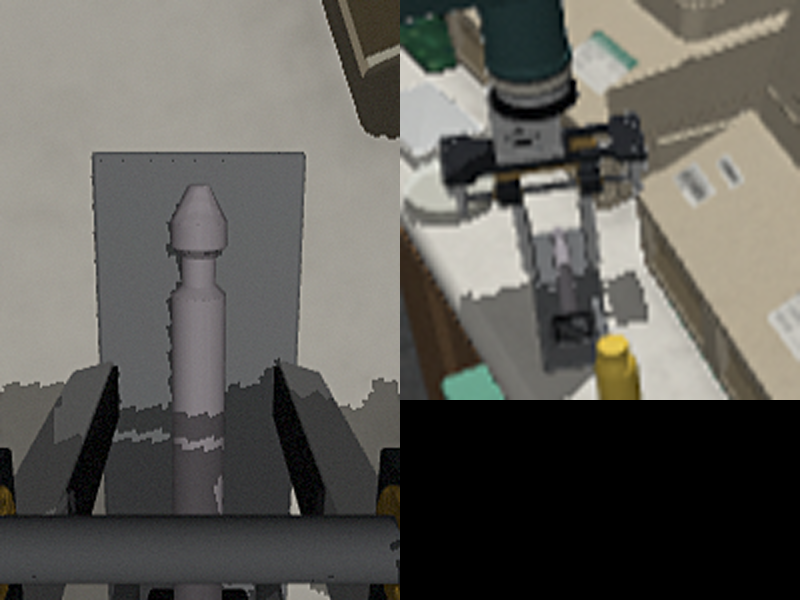

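Request:
step_arm --motion "50 0.2 0 0 0 0 0; 50 0.15 0 0 0 0 0; 40 0 0 0 0 0 0; 30 0 0 0 0 0 0; 20 0 0 0 0 0 0; 10 0 0 0 0 0 0; 5 0 0 0 0 0 0; 5 0 0 0 0 0 0; 5 0 0 0 0 0 0; 5 0 0 0 0 0 0; 5 0 0 0 0 0 0"

```text
time: 18.23
tool_pos: [0.4521, 0.2711, 0.0278]
ee_rot: [0.549, 1.568, 0.258]
wrist_force: [-1.8, -0.3, 6.0]
width: 0.0154
```

Request:
step_arm --motion "5 -0.2 0 0 0 0 0; 5 -0.3 0 0 0 0 0; 5 -0.5 0 0 0 0 0; 5 -0.8 0 0 0 0 0; 5 -1.2 0 0 0 0 0; 5 -1.5 0 0 0 0 0; 5 -1 0 0 0 0 0; 5 0 0 0 0 0 0; 5 0 0 0 0 0 0"

```text
time: 18.98
tool_pos: [0.452, 0.2711, 0.0828]
ee_rot: [0.751, 1.568, 0.46]
wrist_force: [0.8, -1.0, -0.6]
width: 0.0151
```

```bash
python3 - <<'E'
from h import *
o=robot.get_obs();p,R=tool(o);print(p,jaw(),R[:,0],o['wrist_force'],o['wrist_torque'],o['width'])
P=camera_params('wrist');im=snapshot('wrist')[:,:,::-1];
s=snapshot('side')[:,:,::-1]
o=np.zeros((600,800,3),np.uint8);o[:,:400]=cv2.resize(im[50:350,220:420],(400,600),interpolation=2);o[:400,400:]=cv2.resize(s[110:210,210:310],(400,400),interpolation=2)
cv2.imwrite('pics/w10.png',o)
E
```

```text
[0.45198348 0.27114882 0.08276061] -16.671891183439797 [ 0.00235239  0.00116467 -0.99999655] [ 0.75708425 -1.01457537 -0.60602298] [-0.01421911  0.05033474 -0.03863787] 0.015090018498728588
```

View pics/w10.png

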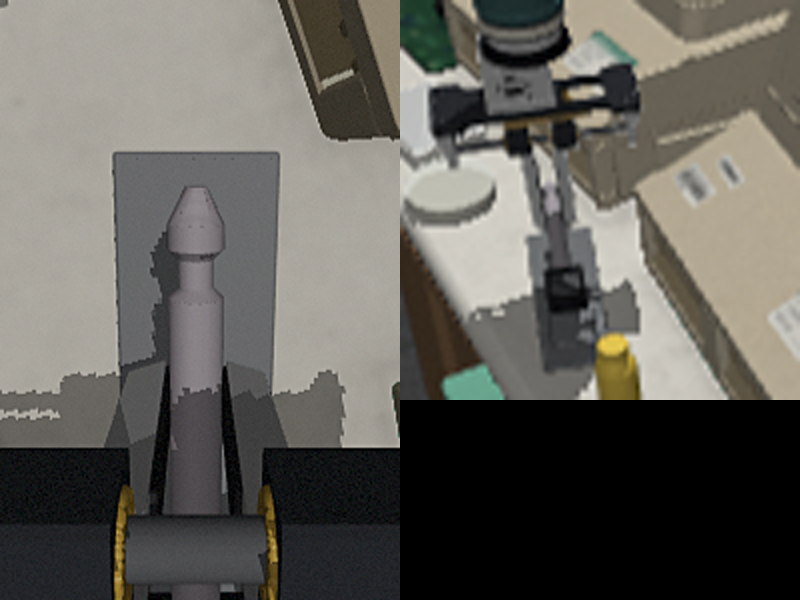

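Request:
step_arm --motion "5 -1 0 0 0 0 0; 5 -2 0 0 0 0 0; 5 -2.5 0 0 0 0 0; 5 -2.5 0 0 0 0 0; 5 -2.5 0 0 0 0 0; 5 -2.5 -0.3 0 0 0 0; 5 -2 -0.8 0 0 0 0; 5 -1 -1.4 0 0 0 0; 5 0 -2 0 0 0 0; 5 0 -2.6 0.3 0 0 0; 5 0 -2.6 0.5 0 0 0; 5 0 -2.6 0.5 0 0 0; 5 0 -2.6 0.5 0 0 0; 5 0 -2.6 0.5 0 0 0; 5 0 -2.6 0.5 0 0 0; 5 0 -2.6 0.5 0 0 0; 5 0 -2.6 0.5 0 0 0; 5 0 -2.6 0.5 0 0 0; 5 0 -2.6 0.5 0 0 0; 5 0 -2.6 0.4 0 0 0"

```text
time: 20.75
tool_pos: [0.4048, -0.0626, 0.2406]
ee_rot: [-3.079, 1.569, 2.913]
wrist_force: [1.4, -0.9, -1.8]
width: 0.0152
```

Request:
step_arm --motion "5 0 -2.6 0.4 0 0 0; 5 0 -2.6 0.3 0 0 0; 5 0 -2 0.2 0 0 0; 5 0 -1 0 0.05 0 0; 5 0 0 0 0.1 0 0; 5 0 0 0 0.1 0 0; 5 0 0 0 0.1 0 0; 5 0 0 0 0.1 0 0; 5 0 0 0 0.1 0 0; 5 0 0 0 0.1 0 0; 5 0 0 0 0.1 0 0; 5 0 0 0 0.1 0 0; 5 0 0 0 0.1 0 0; 5 0 0 0 0.1 0 0; 5 0 0 0 0.1 0 0; 5 0 0 0 0.1 0 0; 5 0 0 0 0.1 0 0; 5 0 0 0 0.1 0 0; 5 0 0 0 0.1 0 0; 5 0 0 0 0.1 0 0"

```text
time: 22.42
tool_pos: [0.3901, -0.1424, 0.2406]
ee_rot: [-1.563, 1.569, 2.774]
wrist_force: [0.6, -0.5, -1.4]
width: 0.0148
```

Request:
step_arm --motion "5 0 0 0 0.1 0 0; 5 0 0 0 0.07 0 0; 5 0 0 0 0 0 0; 5 0 0 0 0 0 0"

```text
time: 22.75
tool_pos: [0.3905, -0.1423, 0.2408]
ee_rot: [-1.46, 1.569, 2.713]
wrist_force: [-0.3, 1.0, -1.1]
width: 0.0152
```

```bash
python3 - <<'E'
from h import *
o=robot.get_obs();p,R=tool(o);print(p,jaw(),R[:,0],o['width'],o['time'],o['joint_positions'])
W=np.array([.51325,-.32453]);th=np.radians(-31.6);e=np.array([np.cos(th),np.sin(th)])
q=W-e*.066; print(q);plan([q[0],q[1],.16],-121.6)
E
```

```text
[ 0.39046586 -0.14233427  0.24081142] -120.86629683417463 [-1.31888414e-03  6.02023501e-04 -9.99998949e-01] 0.01520617492459438 22.75 [-4.86100872e-01 -2.18431427e-01  1.62667320e+00 -8.50138443e-05
  1.73479824e+00  1.62340026e+00]
[ 0.45703602 -0.28994693]
shift cm [ 8.063 13.299  9.254] rotvec [0.0128 0.0002 0.0014] min rows 4.3
```

Request:
step_arm --motion "5 0.3 0.8 0.6 0.0128 0 0; 5 0.8 1.4 1 0 0 0; 5 1 1.6 1.2 0 0 0; 5 1 1.6 1.2 0 0 0; 5 1 1.6 1.2 0 0 0; 5 1 1.6 1.2 0 0 0; 5 1 1.6 1.2 0 0 0; 5 1 1.2 0.9 0 0 0; 5 0.7 0.7 0.5 0 0 0; 5 0.2 0.3 0.25 0 0 0; 5 0 0 0 0 0 0; 5 0 0 0 0 0 0; 5 0 0 0 0 0 0"

```text
time: 23.83
tool_pos: [0.4485, -0.2857, 0.1623]
ee_rot: [1.723, 1.57, -0.4]
wrist_force: [0.1, -0.2, -1.3]
width: 0.0151
```

```bash
python3 - <<'E'
from h import *
import json
o=robot.get_obs();p,R=tool(o);print(p,jaw(),R[:,0])
P=camera_params('wrist');im=snapshot('wrist')[:,:,::-1];cv2.imwrite('pics/w11.png',im)
json.dump(dict({k:np.array(v).tolist() for k,v in P.items()},p=p.tolist(),Rt=R.tolist()),open('w11.json','w'))
cv2.imwrite('pics/w11c.png',cv2.resize(im[20:270,220:420],(640,600*1),interpolation=2))
s=snapshot('side')[:,:,::-1];cv2.imwrite('pics/s11.png',cv2.resize(s[200:325,260:420],(768,600),interpolation=2))
W=np.array([.51325,-.32453]);th=np.radians(-31.6);e=np.array([np.cos(th),np.sin(th)])
q=W-e*.069;plan([q[0],q[1],.11],-121.6)
E
```

```text
[ 0.44845951 -0.28573802  0.16229043] -121.64340677147506 [ 1.08859589e-03 -4.60084336e-04 -9.99999302e-01]
shift cm [ 5.245  0.642 -0.087] rotvec [-0.0006  0.     -0.0016] min rows 1.3
```

View pics/w11c.png

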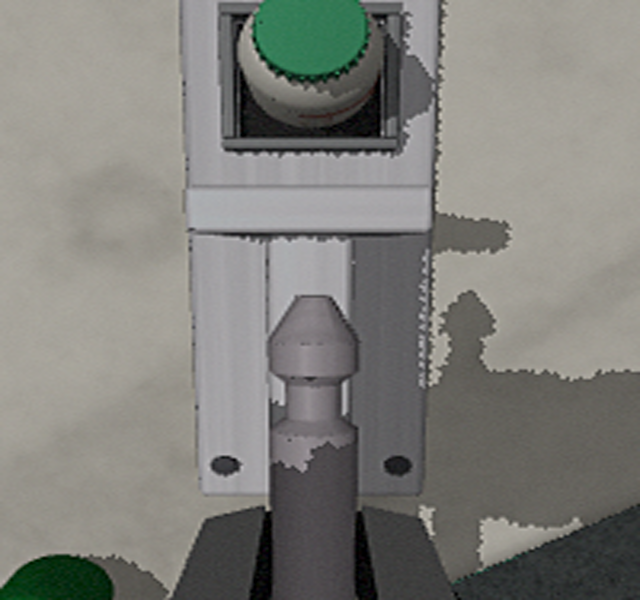

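View pics/s11.png

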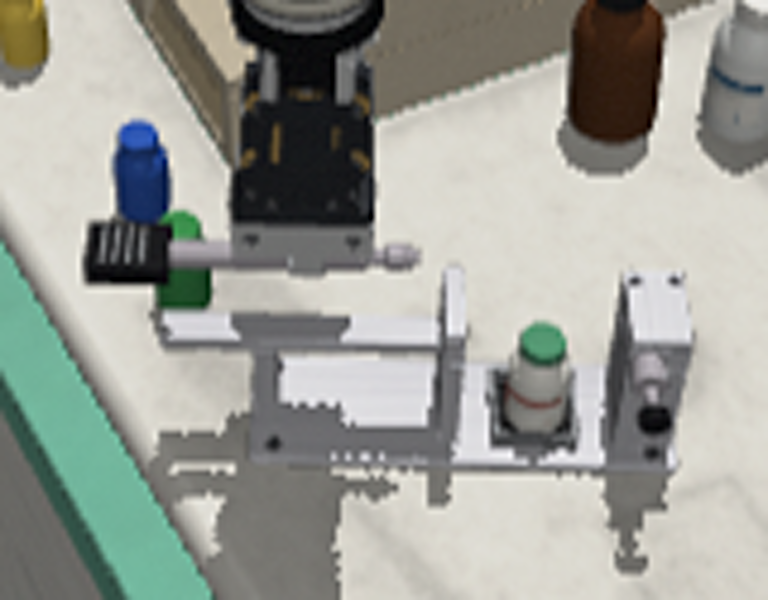

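```bash
python3 - <<'E'
from h import *
import json
P=json.load(open('w11.json'));p=np.array(P['p']);R=np.array(P['Rt'])
t=lambda u,v,z:(R.T@(onz(P,u,v,z)-p)*1000).round(2)
print('nose',t(318.1,143.3,p[2]-.0158),'nose top edge',t(318.1,143.3,p[2]-.0128));print('win',t(317,117.9,.111),t(317,20+187/2.4,.111))
W=np.array([.51325,-.32453,.111]);print('win model',(R.T@(W-p)*1000).round(2))
print('groove?',t(318.1,20+378/2.4,p[2]-.0158))
E
```

```text
nose [15.87 61.31 -0.48] nose top edge [12.87 61.5  -0.49]
win [51.38 75.03 -1.11] [51.39 87.25 -1.11]
win model [51.38 75.45 -0.96]
groove? [15.85 42.45 -0.47]
```

Request:
step_arm --motion "5 0 0.5 -0.09 0 0 0; 5 0.5 0.4 0 0 0 0; 5 1 0 0 0 0 0; 5 1 0 0 0 0 0; 5 1 0 0 0 0 0; 5 0.8 0 0 0 0 0; 5 0.5 0 0 0 0 0; 5 0.2 0 0 0 0 0; 5 0 0 0 0 0 0; 5 0 0 0 0 0 0; 5 0 0 0 0 0 0"

```text
time: 24.85
tool_pos: [0.4568, -0.2904, 0.1122]
ee_rot: [1.52, 1.569, -0.603]
wrist_force: [-0.3, -1.0, -2.2]
width: 0.0147
```

```bash
cat > look.py <<'E'
import sys,json
from h import *
n=sys.argv[1]
o=robot.get_obs();p,R=tool(o);print(o['time'],p.round(4),jaw(),R[:,0].round(4),o['wrist_force'].round(2),o['wrist_torque'].round(3),o['width'])
W=np.array([.51325,-.32453,.092]);print('win in tool mm',(R.T@(W-p)*1000).round(2))
P=camera_params('wrist');im=snapshot('wrist')[:,:,::-1];cv2.imwrite(f'pics/w{n}.png',im)
json.dump(dict({k:np.array(v).tolist() for k,v in P.items()},p=p.tolist(),Rt=R.tolist()),open(f'w{n}.json','w'))
s=snapshot('side')[:,:,::-1]
o=np.zeros((600,800,3),np.uint8);o[:,:320]=cv2.resize(im[20:320,240:400],(320,600),interpolation=2);o[:375,320:]=cv2.resize(s[200:325,260:420],(480,375),interpolation=2)
cv2.imwrite(f'pics/c{n}.png',o)
E
python3 look.py 12
```

```text
24.85 [ 0.4568 -0.2904  0.1122] -121.68594067264914 [ 1.1e-03 -8.0e-04 -1.0e+00] [-0.27 -1.01 -2.22] [-0.008  0.094  0.06 ] 0.01467804518873244
win in tool mm [20.25 65.96 -0.63]
```

View pics/c12.png

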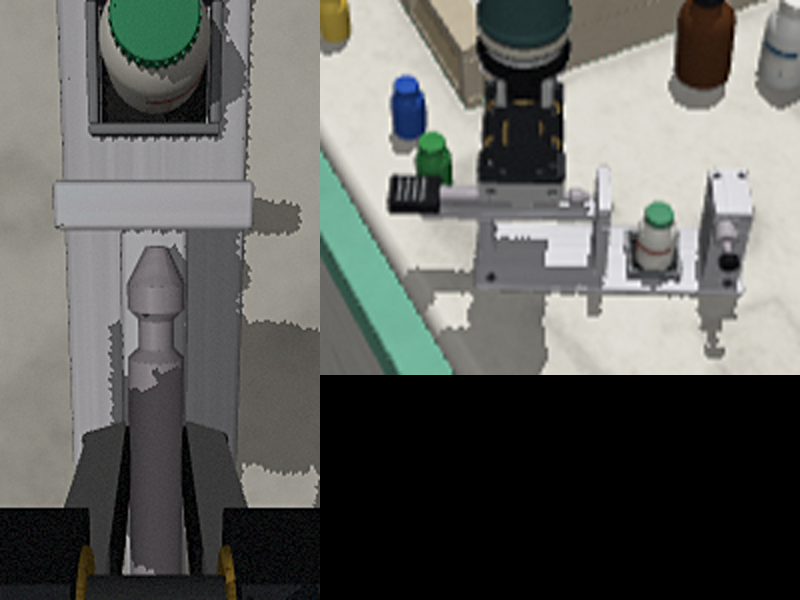

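Request:
step_arm --motion "5 0.1 0 -0.06 0 0 0; 5 0.1 0 0 0 0 0; 5 0.1 0 0 0 0 0; 5 0.1 0 0 0 0 0; 5 0 0 0 0 0 0; 5 0 0 0 0 0 0"

```text
time: 25.45
tool_pos: [0.4569, -0.2897, 0.1078]
ee_rot: [1.688, 1.57, -0.436]
wrist_force: [-0.4, 0.1, 0.7]
width: 0.0147
```

```bash
python3 look.py 13
```

```text
25.45 [ 0.4569 -0.2897  0.1078] -121.6829319191887 [ 5.e-04 -2.e-04 -1.e+00] [-0.41  0.13  0.68] [ 0.123  0.172 -0.049] 0.014740912729046764
win in tool mm [15.85 66.29  0.07]
```

View pics/c13.png

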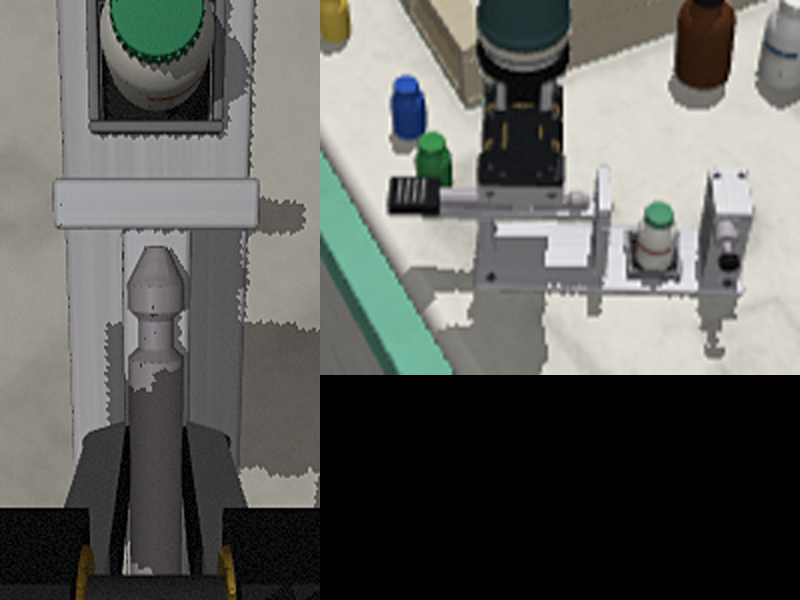

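Request:
step_arm --motion "5 0.04 0 0 0 0 0; 5 0 0 0 0 0 0; 20 0 0 0 0 0 0; 30 0 0 0 0 0 0; 50 0 0 0 0 0 0; 50 0 0 0 0 0 0; 50 0 0 0 0 0 0; 50 0 0 0 0 0 0; 50 0 0 0 0 0 0; 50 -0.5 0 0 0 0 0; 50 -1 0 0 0 0 0; 50 -1.5 0 0 0 0 0; 50 -2 0 0 0 0 0; 50 -1 0 0 0 0 0; 50 0 0 0 0 0 0; 50 0 0 0 0 0 0"

```text
time: 26.88
tool_pos: [0.4571, -0.2899, 0.1681]
ee_rot: [1.489, 1.569, -0.635]
wrist_force: [-0.2, 0.6, -0.1]
width: 0.0467
```

```bash
python3 look.py 14
```

```text
26.8833 [ 0.4571 -0.2899  0.1681] -121.6852001819036 [ 0.0018 -0.0014 -1.    ] [-0.17  0.61 -0.14] [ 0.107  0.148 -0.001] 0.046741507013089184
win in tool mm [ 7.625e+01  6.575e+01 -3.000e-02]
```

View pics/c14.png

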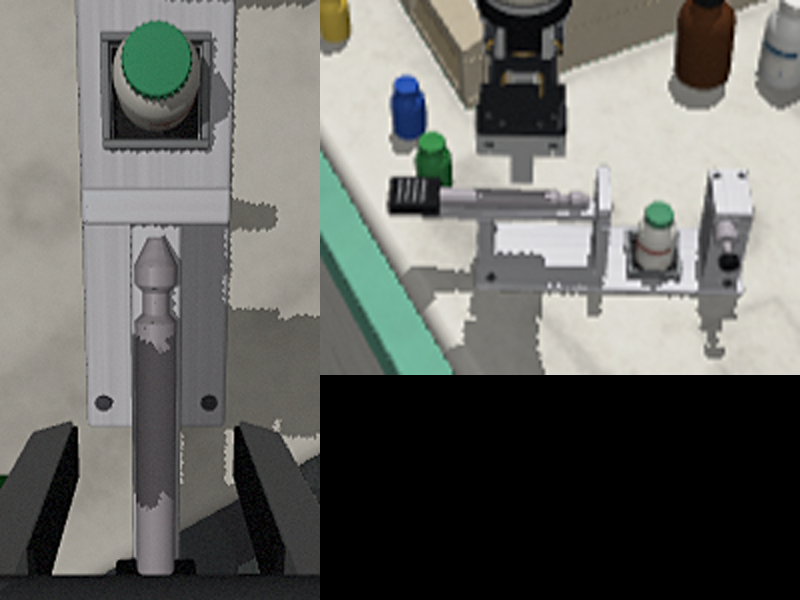

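Request:
step_arm --motion "60 0 -0.8 0 0 0 0; 60 0 -1.5 0 0 0 0; 60 0 -2 0 0 0 0; 60 0 -2 0 0 0 0; 60 0 -2 0 0 0 0; 60 0 -1.2 0 0 0 0; 60 0 -0.5 0 0 0 0; 60 0 0 0 0 0 0; 60 0 0 0 0 0 0; 60 0 0 0 0 0 0"

```text
time: 27.82
tool_pos: [0.372, -0.2373, 0.1668]
ee_rot: [-2.838, 1.571, 1.321]
wrist_force: [-0.1, -0.1, -0.0]
width: 0.0565
```

```bash
python3 look.py 15
```

```text
27.8167 [ 0.372  -0.2373  0.1668] -121.68609224990145 [ 0.e+00  2.e-04 -1.e+00] [-0.09 -0.1  -0.  ] [ 0.049  0.174 -0.082] 0.05648904085167564
win in tool mm [7.4820e+01 1.6605e+02 4.0000e-02]
```

View pics/w15.png

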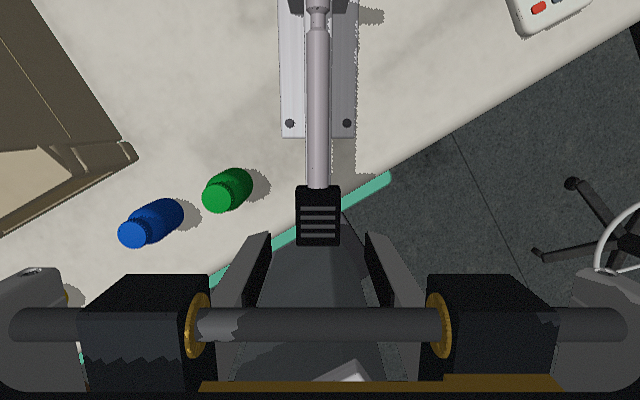

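```bash
python3 - <<'E'
from h import *
import json
P=json.load(open('w15.json'));p=np.array(P['p']);R=np.array(P['Rt'])
t=lambda u,v,z:(R.T@(onz(P,u,v,z)-p)*1000).round(2)
print(t(318,187,.1),t(318,239,.1),t(318,245,.1),t(296,215,.1),t(341,215,.1))
E
```

```text
[66.83 26.56 -0.4 ] [ 66.83 -13.77  -0.36] [ 66.83 -18.65  -0.36] [ 66.83   5.27 -16.78] [66.83  5.28 16.77]
```

Request:
step_arm --motion "60 0.6 0 0 0 0 0; 60 1.2 0 0 0 0 0; 60 1.5 0 0 0 0 0; 60 1.5 0 0 0 0 0; 60 1 0 0 0 0 0; 60 0.5 0 0 0 0 0; 60 0.2 0 0 0 0 0; 60 0 0 0 0 0 0; 60 0 0 0 0 0 0; 60 0 0 0 0 0 0"

```text
time: 28.75
tool_pos: [0.3722, -0.2375, 0.1029]
ee_rot: [1.473, 1.569, -0.651]
wrist_force: [0.3, -0.1, 0.9]
width: 0.0564
```

```bash
python3 look.py 16
```

```text
28.75 [ 0.3722 -0.2375  0.1029] -121.68408266509914 [ 0.0014 -0.0011 -1.    ] [ 0.25 -0.05  0.93] [ 0.027  0.126 -0.005] 0.056358752094001534
win in tool mm [ 1.1250e+01  1.6577e+02 -3.0000e-02]
```

View pics/c16.png

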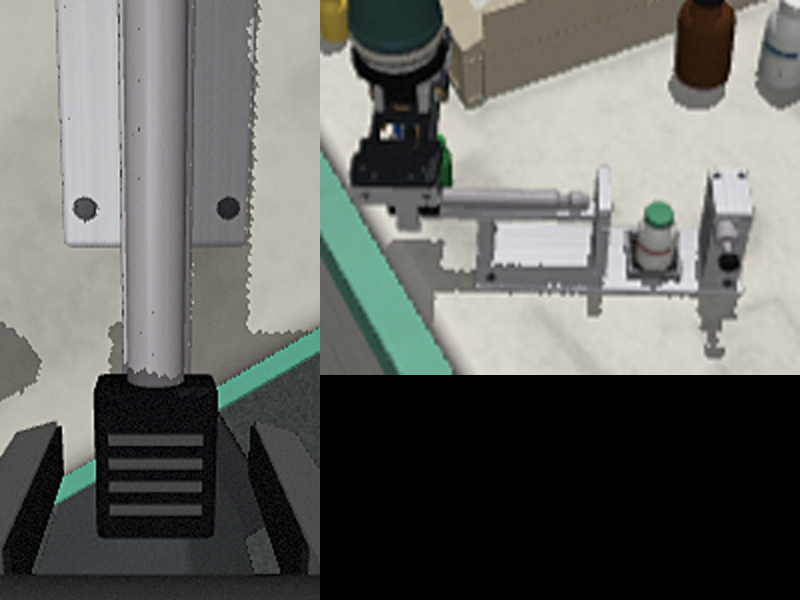

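Request:
step_arm --motion "45 0 0.1 0 0 0 0; 38 0 0 0 0 0 0; 30 0 0 0 0 0 0; 20 0 0 0 0 0 0; 20 0 0 0 0 0 0; 20 0 0 0 0 0 0; 20 0 0 0 0 0 0; 20 0 0 0 0 0 0; 20 0 0 0 0 0 0"

```text
time: 29.6
tool_pos: [0.3725, -0.2376, 0.1021]
ee_rot: [1.988, 1.571, -0.136]
wrist_force: [0.1, -0.4, 0.4]
width: 0.0334
```

```bash
python3 look.py 17
```

```text
29.6 [ 0.3725 -0.2376  0.1021] -121.6841292695842 [ 2.e-04 -0.e+00 -1.e+00] [ 0.06 -0.35  0.41] [ 0.009  0.228 -0.02 ] 0.03342950644537849
win in tool mm [1.0170e+01 1.6541e+02 6.0000e-02]
```

View pics/c17.png

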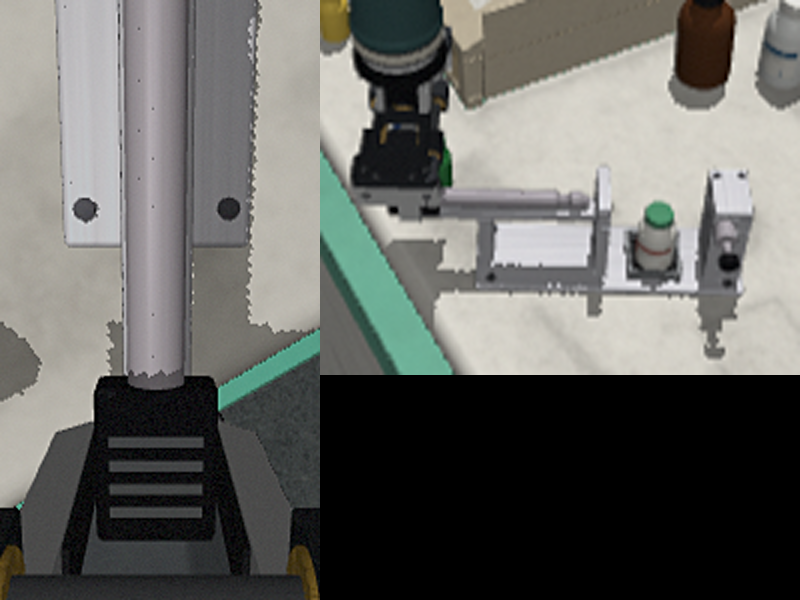

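View pics/w17.png

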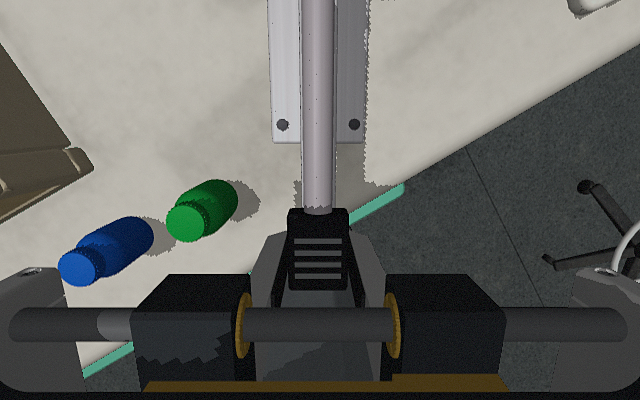

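Request:
step_arm --motion "20 0 0.3 0 0 0 0; 20 0 0.6 0 0 0 0; 20 0 0.8 0 0 0 0; 20 0 0.8 0 0 0 0; 20 0 0.8 0 0 0 0; 20 0 0.8 0 0 0 0; 20 0 0.6 0 0 0 0; 20 0 0.3 0 0 0 0; 20 0 0 0 0 0 0; 20 0 0 0 0 0 0"

```text
time: 30.53
tool_pos: [0.4155, -0.2641, 0.1022]
ee_rot: [1.619, 1.57, -0.504]
wrist_force: [1.1, -0.4, 3.0]
width: 0.0334
```

```bash
python3 look.py 18
```

```text
30.5333 [ 0.4155 -0.2641  0.1022] -121.68301051282207 [ 8.e-04 -5.e-04 -1.e+00] [ 1.05 -0.41  3.03] [-0.022  0.026  0.017] 0.03336626765335887
win in tool mm [1.0280e+01 1.1488e+02 5.0000e-02]
```

View pics/c18.png

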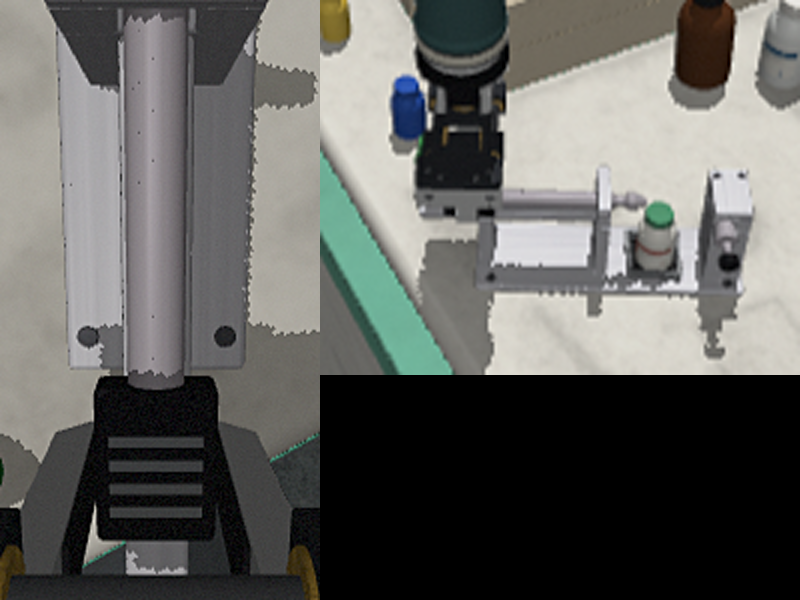

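Request:
step_arm --motion "20 0 0.3 0 0 0 0; 20 0 0.6 0 0 0 0; 20 0 0.8 0 0 0 0; 20 0 0.8 0 0 0 0; 20 0 0.8 0 0 0 0; 20 0 0.8 0 0 0 0; 20 0 0.4 0 0 0 0; 20 0 0.3 0 0 0 0; 20 0 0 0 0 0 0; 20 0 0 0 0 0 0"

```text
time: 31.47
tool_pos: [0.4565, -0.2894, 0.1022]
ee_rot: [1.59, 1.569, -0.534]
wrist_force: [1.7, -0.3, 3.9]
width: 0.034
```

```bash
python3 look.py 19
```

```text
31.4667 [ 0.4565 -0.2894  0.1022] -121.68198367412934 [ 1.2e-03 -7.0e-04 -1.0e+00] [ 1.72 -0.3   3.86] [0.034 0.02  0.026] 0.033981130820889965
win in tool mm [1.027e+01 6.676e+01 4.000e-02]
```

View pics/c19.png

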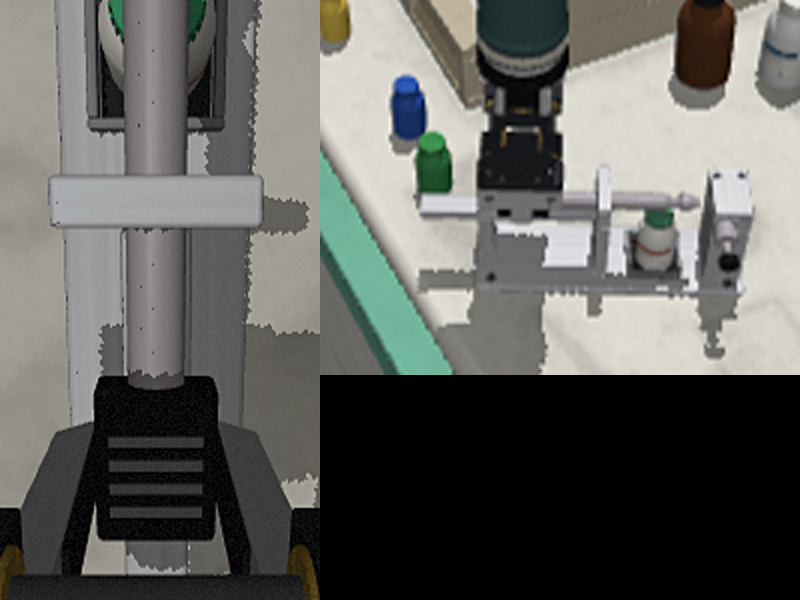

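View pics/w19.png

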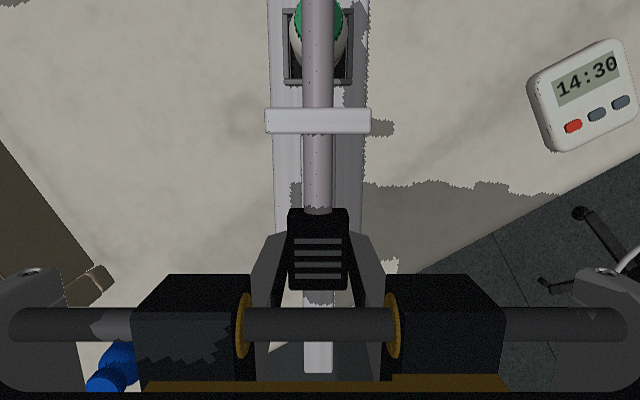

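Request:
step_arm --motion "20 -0.03 0.3 0 0 0 0; 20 0 0.3 0 0 0 0; 20 0 0.3 0 0 0 0; 20 0 0.3 0 0 0 0; 20 0 0.3 0 0 0 0; 20 0 0.3 0 0 0 0"

```text
time: 32.07
tool_pos: [0.4713, -0.2985, 0.1022]
ee_rot: [-1.967, 1.57, 2.193]
wrist_force: [-0.9, 1.5, 3.2]
width: 0.0336
```

Request:
step_arm --motion "20 0 0.3 0 0 0 0; 20 0 0.3 0 0 0 0; 20 0 0.3 0 0 0 0; 20 0 0.3 0 0 0 0"

```text
time: 32.4
tool_pos: [0.4803, -0.3035, 0.1023]
ee_rot: [-1.741, 1.566, 2.419]
wrist_force: [-2.8, 4.0, 6.2]
width: 0.0335
```

```bash
python3 look.py 20
```

```text
32.4 [ 0.4803 -0.3035  0.1023] -121.65405613297072 [-0.0037  0.0032 -1.    ] [-2.83  4.05  6.22] [0.713 0.727 0.229] 0.03354502786244051
win in tool mm [10.06 39.13  0.6 ]
```

View pics/c20.png

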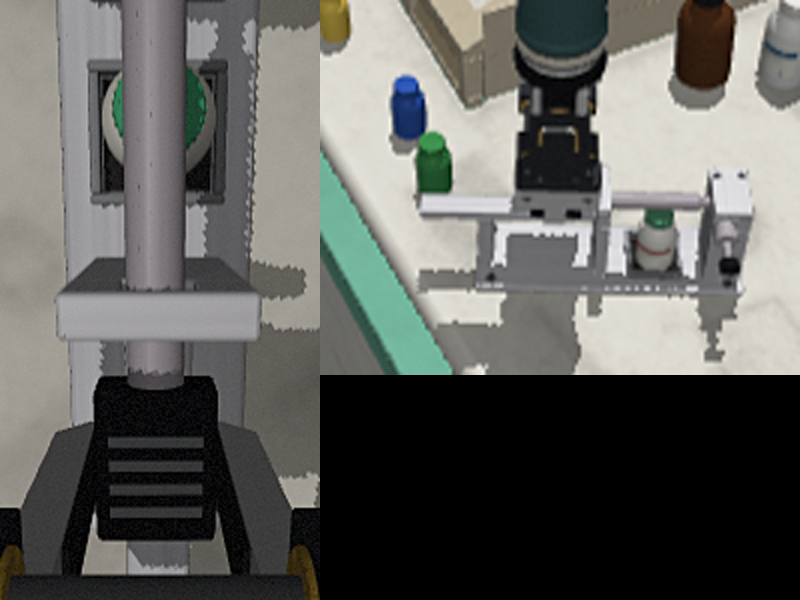

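Request:
step_arm --motion "20 -0.02 0.3 -0.03 0 0 0; 20 0 0.3 0 0 0 0; 20 0 0.2 0 0 0 0; 20 0 0 0 0 0 0"

```text
time: 32.83
tool_pos: [0.4898, -0.3094, 0.1022]
ee_rot: [1.7, 1.568, -0.423]
wrist_force: [3.9, -0.2, -0.7]
width: 0.0337
```

```bash
python3 look.py 21
```

```text
32.8333 [ 0.4898 -0.3094  0.1022] -121.67276377016832 [ 0.0027 -0.0012 -1.    ] [ 3.93 -0.23 -0.69] [ 0.047 -0.442  0.263] 0.03371839856190828
win in tool mm [10.31 27.85  0.52]
```

Request:
step_arm --motion "20 0 0.1 -0.03 0 0 0; 20 0 0.1 0 0 0 0; 20 0 0.1 0 0 0 0; 20 0 0 0 0 0 0"

```text
time: 33.27
tool_pos: [0.4909, -0.31, 0.1023]
ee_rot: [-1.686, 1.57, 2.474]
wrist_force: [2.1, 0.7, 0.1]
width: 0.0336
```

```bash
python3 look.py 22
```

```text
33.2667 [ 0.4909 -0.31    0.1023] -121.68954239910342 [-6.e-04  5.e-04 -1.e+00] [2.09 0.67 0.06] [ 0.169 -0.105  0.219] 0.03358450485839765
win in tool mm [10.32 26.66  0.64]
```

View pics/c22.png

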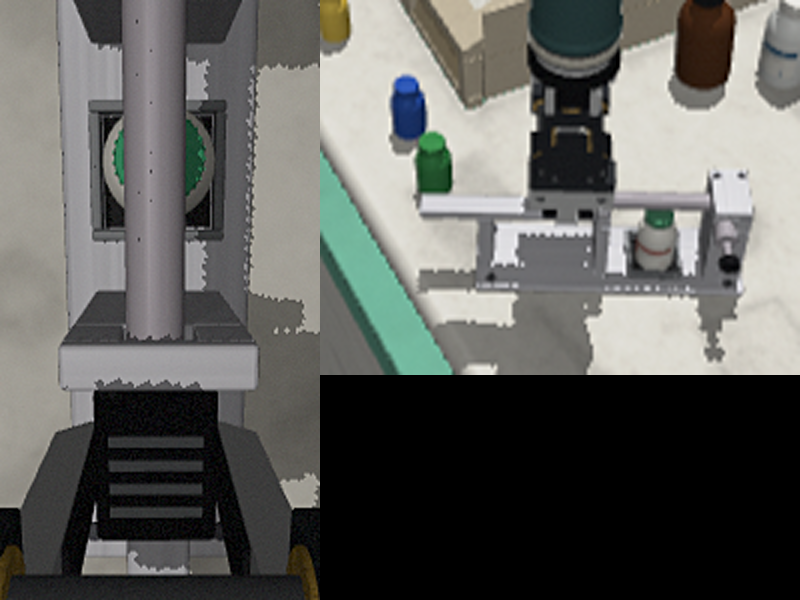

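Request:
step_arm --motion "20 0 0.1 -0.03 0 0 0; 20 0 0.1 0 0 0 0; 20 0 0 0 0 0 0"

```text
time: 33.62
tool_pos: [0.4926, -0.3107, 0.1023]
ee_rot: [-1.502, 1.57, 2.657]
wrist_force: [-0.0, 1.8, 0.5]
width: 0.0335
```

Request:
step_arm --motion "20 0 0.1 0 0 0 0; 20 0 0 0 0 0 0; 20 0 0 0 0 0 0"

```text
time: 33.87
tool_pos: [0.4932, -0.3111, 0.1023]
ee_rot: [-1.564, 1.569, 2.595]
wrist_force: [-1.7, 2.1, 0.0]
width: 0.0338
```

```bash
python3 look.py 23
```

```text
33.8667 [ 0.4932 -0.3111  0.1023] -121.6909162127431 [-1.6e-03  9.0e-04 -1.0e+00] [-1.7   2.1   0.01] [0.49  0.626 0.102] 0.03376386920145327
win in tool mm [10.28 24.16  0.88]
```

View pics/c23.png

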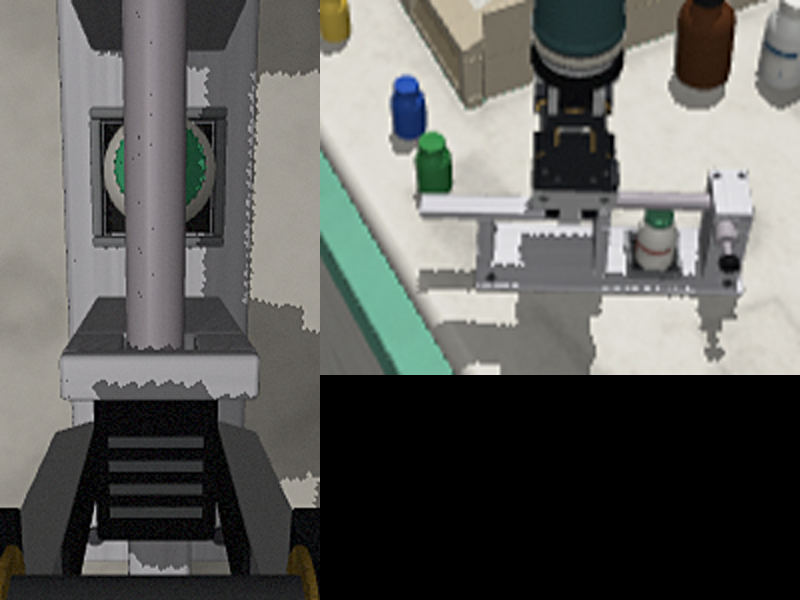

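Request:
step_arm --motion "20 0 0.1 0 0 0 0; 20 0 0.1 0 0 0 0; 20 0 0 0 0 0 0; 20 0 0 0 0 0 0"

```text
time: 34.3
tool_pos: [0.4933, -0.3111, 0.1023]
ee_rot: [-1.56, 1.564, 2.599]
wrist_force: [-6.9, 5.0, 3.5]
width: 0.0337
```

```bash
python3 look.py 24
```

```text
34.3 [ 0.4933 -0.3111  0.1023] -121.68622283327164 [-0.0056  0.0034 -1.    ] [-6.91  4.95  3.47] [1.011 1.452 0.069] 0.033651578878424196
win in tool mm [10.12 24.12  0.91]
```

View pics/c24.png

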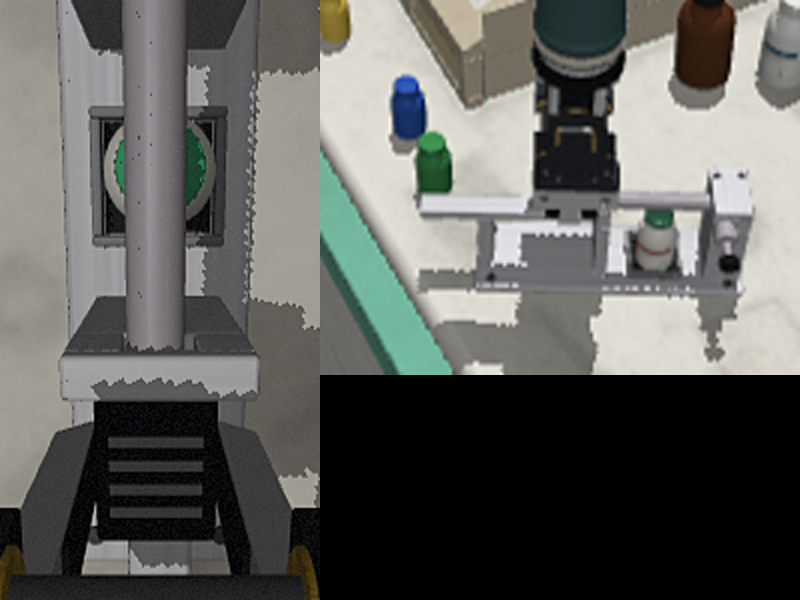

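Request:
step_arm --motion "20 0 0.15 0 0 0 0; 20 0 0.15 0 0 0 0; 20 0 0 0 0 0 0; 20 0 0 0 0 0 0"

```text
time: 34.73
tool_pos: [0.4939, -0.3115, 0.1021]
ee_rot: [-1.568, 1.559, 2.591]
wrist_force: [-12.0, 8.1, 6.6]
width: 0.0336
```

```bash
python3 look.py 25
```

```text
34.7333 [ 0.4939 -0.3115  0.1021] -121.69997305879814 [-0.0103  0.0063 -0.9999] [-11.96   8.13   6.58] [1.53  2.399 0.045] 0.03359941108666585
win in tool mm [ 9.83 23.44  0.89]
```

View pics/w25.png

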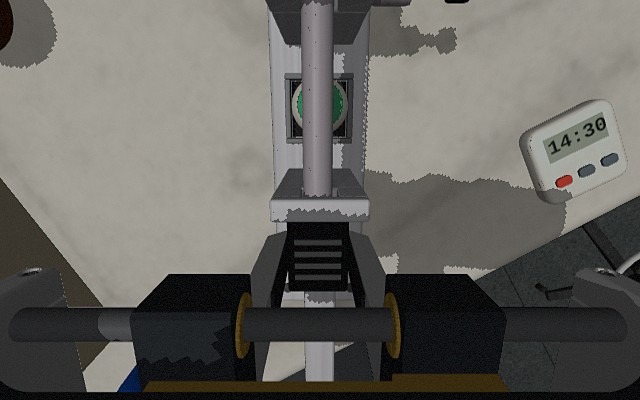

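Request:
step_arm --motion "20 0 -0.2 0 0 0 0; 20 0 -0.15 0 0 0 0; 20 0 0 0 0 0 0"

```text
time: 35.08
tool_pos: [0.4937, -0.3114, 0.1022]
ee_rot: [-1.574, 1.567, 2.585]
wrist_force: [-3.7, 4.2, 0.8]
width: 0.0336
```

Request:
step_arm --motion "45 0 0 0 0 0 0; 55 0 0 0 0 0 0; 60 0 0 0 0 0 0; 60 0 0 0 0 0 0; 60 0 0 0 0 0 0; 60 0 -0.3 0 0 0 0; 60 -0.5 0 0 0 0 0; 60 -1 0 0 0 0 0; 60 -1.5 0 0 0 0 0; 60 -2 0 0 0 0 0; 60 -2 0 0 0 0 0; 60 -2 0 0 0 0 0; 60 -1 0 0 0 0 0; 60 0 0 0 0 0 0; 60 0 0 0 0 0 0"

```text
time: 36.33
tool_pos: [0.4927, -0.3108, 0.2033]
ee_rot: [1.505, 1.569, -0.618]
wrist_force: [0.2, -0.3, 0.1]
width: 0.0562
```

```bash
python3 look.py 26; python3 - <<'E'
from h import *
s=snapshot('side')[:,:,::-1];cv2.imwrite('pics/s26.png',cv2.resize(s[225:325,280:420],(700,500),interpolation=2))
E
```

```text
36.3333 [ 0.4927 -0.3108  0.2033] -121.68258797561224 [ 0.0013 -0.001  -1.    ] [ 0.17 -0.32  0.07] [0.064 0.157 0.02 ] 0.05621500894830648
win in tool mm [111.31  24.49   0.91]
```

View pics/w26.png

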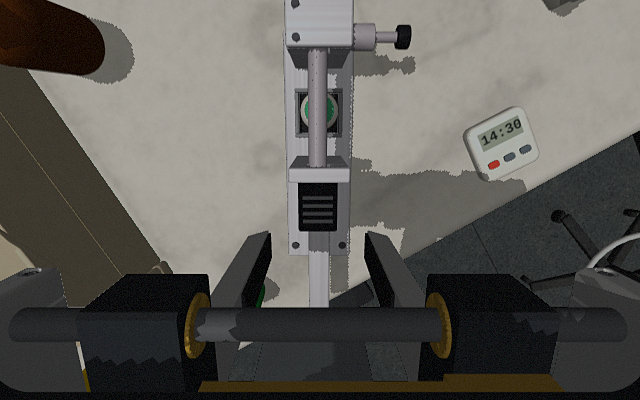

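View pics/s26.png

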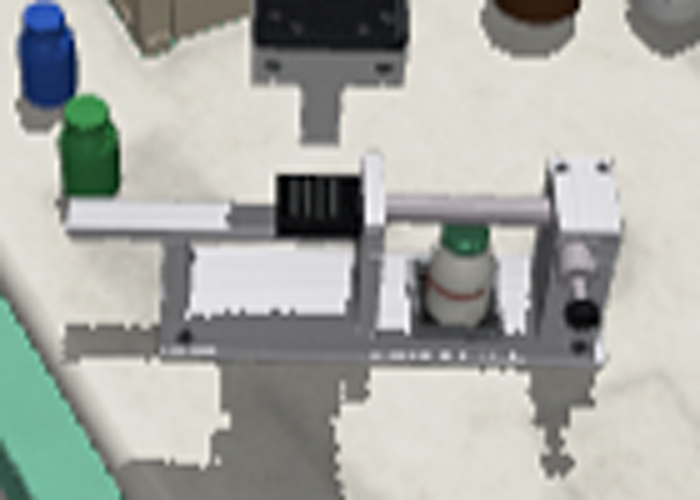

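```bash
python3 - <<'E'
from h import *
im=cv2.imread('pics/w26.png');cv2.imwrite('pics/w26c.png',cv2.resize(im[0:240,270:430],(800,600*1),interpolation=cv2.INTER_CUBIC))
E
```

```text
(no output)
```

View pics/w26c.png

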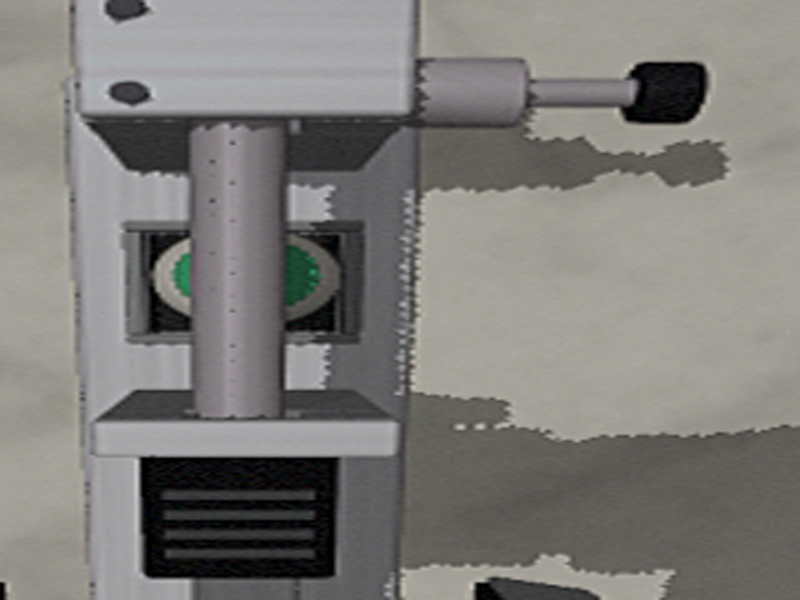

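```bash
python3 - <<'E'
from h import *
import json
P=json.load(open('w26.json'));p=np.array(P['p']);R=np.array(P['Rt'])
t=lambda x,y,z:(R.T@(onz(P,270+x/5,y/2.5,z)-p)*1000).round(2)
print('win top entry edge',t(240,455,.111)); 
for y in(570,576): print('grip back',t(240,y,.1),t(240,y,.092))
print('grip stripes',t(240,495,.1),t(240,553,.1))
print('knob end',t(707,92,.092),'knob in',t(632,92,.092),'axis',t(238,250,.1))
P=json.load(open('w15.json'));p=np.array(P['p']);R=np.array(P['Rt'])
E
```

```text
win top entry edge [92.31 25.49 -0.35]
grip back [103.24 -17.45  -0.29] [111.23 -20.21  -0.27]
grip back [103.23 -19.67  -0.29] [111.23 -22.49  -0.27]
grip stripes [103.28   9.55  -0.31] [103.25 -11.21  -0.29]
knob end [111.5  136.64  72.31] knob in [111.5  136.63  60.64] axis [103.41  89.25  -0.69]
```

```bash
python3 - <<'E'
from h import *
P=camera_params('side')
def cen(f,x0,y0,x1,y1,sx,sy,ox,oy):
    im=cv2.imread(f).astype(float).sum(2)[y0:y1,x0:x1]
    w=np.clip(250-im,0,None);Y,X=np.mgrid[y0:y1,x0:x1]
    print(f,w.sum(),(w*X).sum()/w.sum()/sx+ox,(w*Y).sum()/w.sum()/sy+oy)
for f in('pics/s6.png','pics/s26.png'): cen(f,555,290,610,332,5,5,280,225)
for n in(14,16,18,19,20,21,22,23,24,25,26): cen(f'pics/c{n}.png',320+396,240+5,320+432,275,3,3,260-320/3,200)
W=np.array([.51325,-.32453]);th=np.radians(-31.6);e=np.array([np.cos(th),np.sin(th)]);n=np.array([e[1],-e[0]])
for d in(.064,.066,.068,.070):
    q=W+e*.112+n*d;print(d,proj(P,[q[0],q[1],.092]))
E
```

```text
pics/s6.png 161299.0 396.29088711027345 287.52981109616303
pics/s26.png 165465.0 396.37672377844257 287.9269452754359
pics/c14.png 59522.0 396.2149681350313 287.45075210286393
pics/c16.png 61654.0 396.2105946086223 287.44768655183225
pics/c18.png 60525.0 396.20585983753267 287.44985267795676
pics/c19.png 59666.0 396.21365043184835 287.45180393077015
pics/c20.png 60198.0 396.362221336257 288.67001118531067
pics/c21.png 60155.0 396.3345690300058 288.1598093813205
pics/c22.png 60973.0 396.3637019664442 287.96723686440447
pics/c23.png 59923.0 396.3146538057173 287.8515761894431
pics/c24.png 59655.0 396.3087754588886 287.8531221188501
pics/c25.png 60119.0 396.3061594504233 287.8577044417461
pics/c26.png 59462.0 396.311582747525 287.85941161301895
0.064 [395.41545945 286.60309961]
0.066 [395.49866096 287.25342228]
0.068 [395.58210509 287.90564136]
0.07 [395.66579292 288.55976516]
```

```bash
python3 -c "
from bench import robot
print(robot.close_job(), robot.get_obs()['time'])"
```

```text
the job is handed in; nothing more can be done
the job is handed in; nothing more can be done
```

The job is done and handed in at about 36 s of the 72 s allowed; `close_job()` gives no verdict.

**What I did:**
- I stood the white bottle with the green cap upright in the nest.
- I lifted the bar straight out of the keeper by its shaft and laid it along the middle of the rail, with the nose about 5 mm short of the window, then let go.
- I took it again by the flat grip and slid it through the window, over the cap and into the holder block until it stopped.

**Last checks:**
- **Shoulder against the plate:** I pushed with about 14 N along the bar and it moved under 1 mm, some of it the tool tilting. The plunger needs under 10 N, so this is the hard stop.
- **Plunger in the groove:** in the side camera the knob moved out 3.7 mm while the full shaft passed, then settled at about 1.25 mm. It stayed there after I let go.
- **Bottle and gripper:** the bottle stands in its nest under the bar. The gripper is open, about 10 cm above the grip, with near-zero wrist force.
- **Bystanders:** the arm did not touch the timer, amber bottle or petri dish. I saw the timer and amber bottle in the last pictures, but did not look at the petri dish again at the end.

**Disagreements:**
- The wrist camera read about 1.4 mm to one side of the jaws' centre line, which I corrected for.
- The end of the grip looked 43–46 mm behind the plate's edge against the nominal 46 mm. I relied on the force stop and the knob reading instead.
- Closing on the bar in the keeper gave a brief 6 N vertical force that I did not explain.

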